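# Seat the can-nest plate on the seam-check fixture

### The job

Change over the seam-check fixture: the can-nest plate is lying skewed on top of the two dowels of the grey base. Nudge it sideways with your fingertips, without lifting it, until its hole and slot drop over the two dowels and it lies flat on the base, then push both swing keepers round so that each points straight across the plate's far edge. Leave the sealed can, lid stack, seam gauge and spanner beside the fixture where they are.

Things in the scene. Friction and masses are not known exactly. Their poses are not given: they have to be found in the camera images.
- fixture_base: grey fixture base, fixed, 200 x 250 x 14 mm (x, y, z); its flat top is 14 mm above the table. Origin at the centre of its underside; +x points away from the robot, +y to the robot's left (turned by up to 0.3 rad). Dowels stand on it at (+14, +55) and (+14, -55) mm, keeper pivots (18 mm thick) at (+80, +62) and (+80, -62) mm.
- nest_plate: loose aluminium can-nest plate, 120 x 170 x 10 mm (x, y, z), about 0.55 kg, origin at the centre of its underside, axes along its sides. Starts sloping by about 0.1 rad, far part propped up on the dowels, near edge on the base, 18 to 32 mm too near the robot, up to 28 mm to either side, turned up to 0.09 rad. Seated, it has dropped flat and its origin is over the base's; its top is then at 24 mm.
- plate_middle (a point): middle of the plate's top face, on the axis of the white nest ring that stands on the plate: 85 mm outside, 75 mm inside, 14 mm high, open at the top; z points up, square to the plate
- pin_left (a point): foot of the left (+y) dowel, at the height of the base's top; axes as the base. The dowel is 12 mm thick and 10 mm high: straight for 5 mm, then tapered to a 4 to 5 mm tip
- pin_right (a point): foot of the right (-y) dowel, the same as the left one
- plate_hole (a point): centre, at the plate's underside, of the round 15 mm through hole at (+14, +55) mm on the plate; belongs over pin_left
- plate_slot (a point): centre, at the plate's underside, of the through slot at (+14, -55) mm on the plate, 15 mm along x and 22 mm along y; belongs over pin_right
- keeper_left (a joint): left swing keeper, a flat steel arm 16 mm wide, reaching 52 mm from its pivot. 0 = points along the base's +y, clear of the plate (starts at 0 to 0.35); 1.57 = along the base's -x, across the plate; stop at 1.62. Closes anticlockwise seen from above. Its underside is 26 mm, its top 33 mm above the table: it passes over a seated plate only. Stays where it is left; about 1.5 N at the knob turns it
- keeper_right (a joint): right swing keeper, the mirror image of the left one: pivot at (+80, -62) mm on the base, 0 = points along the base's -y (open; starts at 0 to 0.35), 1.57 = along the base's -x across the plate; closes clockwise seen from above
- left_knob (a point): top centre of the black upright knob on the left keeper: 10 mm thick, 18 mm high, 40 mm from the pivot; its foot is 33 mm, its top 51 mm above the table
- right_knob (a point): top centre of the same knob on the right keeper
- full_can: sealed can, 71 mm thick, 107 mm high, standing to the left of the fixture; leave it alone; origin at the centre of its underside
- lid_stack: stack of can lids, 73 mm thick, 86 mm high, to the right of the fixture; leave it alone; origin at the centre of its underside
- seam_micrometer: steel seam gauge lying to the right of the fixture, about 157 x 111 x 28 mm; leave it alone; origin at its underside
- spanner: flat spanner, 124 mm long, 6 mm thick, lying along y to the left of the fixture; leave it alone; origin at the centre of its underside

How it is judged (in metres and radians):
On the way, in this order (a step that is already met when the one before it is completed fails the run):
1. the plate has dropped over both dowels and lies flat on the base (horizontal distance between plate_hole and pin_left below 0.003 m and z of plate_hole in the frame of pin_left below 0.002 m and z of plate_slot in the frame of pin_right below 0.002 m and angle between nest_plate's own z axis and vertical below 0.025 rad), for 0.2 s.
2. both keepers point across the plate (value of joint each of keeper_left, keeper_right above 1.3 rad), for 0.2 s.
At the end, for the whole second after the job is handed in: The plate lies flat on the base (hole and slot undersides within 2 mm of the base's top, slope under 0.025 rad, hole within 3 mm of its dowel's axis), at rest, and both keepers are turned past 1.3 rad, across the plate (all of step 1 and all of step 2 and linear speed of nest_plate below 0.01 m/s); the robot touches nothing.
It fails at once if the plate was lifted off instead of being nudged (its middle over 20 mm above the base's top, or tipped over 0.35 rad) (z of nest_plate in the frame of pin_left above 0.02 m or angle between nest_plate's own z axis and vertical above 0.35 rad).
It fails at once if something beside the fixture was moved by more than 15 mm (distance of any of full_can, lid_stack, seam_micrometer, spanner from where it was at the start of the episode above 0.015 m).
It also fails if it takes over 72 s, if anything falls off the work surface, if the arm or the gripper's body presses on something with over 40 N, if the wrist force passes 120 N, or if a joint passes its speed limit or range.

### The arm

A 7-joint arm with a two-finger parallel gripper is mounted at the origin on the work surface; the furniture and walls round the work are solid. World frame = base frame: x ahead of the robot, y to its left, z up, the work surface at z = 0. Lengths are in mm, angles in rad, forces in N, time in s.
With the tool pointing down it reaches from about 400 to 925 mm from the base axis. Payload 5.6 kg.
Tool frame: the origin (TCP) lies at the very end of the fingers, on their centre line; the grasp point (between the pads) lies robot.grip_depth behind it (robot.grip_depth is the distance from the TCP to the grasp point, in mm); z points along the fingers, x is the direction in which the jaws open and shut, and the axes are right-handed (so a half turn about z gives the same grasp; the last joint's range is limited). The gripper opens to 85 mm and grips with 20 to 120 N. Pads are 22 mm wide; open, the fingers measure 114 mm over their backs; the gripper's body (76 mm by 85 mm) begins 54 mm behind the grasp point. The pads swing forward as they close: fully open they stand 13 mm farther back than shut.
Start: joints at [-0.043, 0.468, -0.012, 1.603, 0.006, 1.071, -0.056], TCP at [650.007, -0.044, 205.99] pointing down, gripper open.
Joint ranges: [-2.53, 2.53], [-0.31, 2.02], [-1.57, 1.55], [0.28, 2.44], [-1.29, 4.43], [0.15, 1.84], [-2.92, 2.92]. Speed limits (rad/s): [2.57, 2.57, 3.14, 3.14, 3.14, 3.14, 3.14].

### API

Orientations are given as [roll, pitch, yaw] about the fixed x, y, z axes, in that order (R = Rz(yaw) Ry(pitch) Rx(roll)).
In Python, from workcell import robot gives the robot as it stands.
- The arm moves only by the shell command python3 -m jog 'ROWS' [FORCE]. ROWS is a JSON object of lists of equal length, an entry for each row: "travel": the shift along the tool's x, y, z in cm, a list of three; "roll": the turn about the tool's z in rad; "grip": the opening, from 0 (shut) to 1 (fully open). A call has 1 to 8 rows; each row is the pose to reach, as a shift and turn from the pose commanded when the call began, along the tool's axes at that moment; what a row does not reach only later rows make up. A row lasts 1/12 s, in which the tool goes at most 41.7 mm and 7.16 degrees, less where a joint would pass 70% of its speed; a pose out of reach is approached as far as the arm can. A call with a gripper value outside its range is refused whole. The fingers move at their own pace and stop on an object; FORCE is the grip in N (left out, the last holds). Time passes only in rows, so rows that repeat a pose let the fingers close. It gives the time, the measured TCP pose, the force and the opening at its end, in the units of the state.
- robot.get_state(): the state, without advancing time (a new reading comes with each control period).
- robot.snapshot(name): name is "scene" or "side" or "wrist"; returns a dict with "img" (384x512x3 uint8, red, green, blue), "K" (3x3 intrinsics, pixels), "eye" and "rotation" of the camera in the world; the wrist camera has in their place "tool_from_camera" (4x4, takes a point from camera to tool coordinates, whose origin is the TCP and whose axes are the tool frame's). Camera axes: x right, y up, looking along -z (the intrinsics and any distortion apply to the point x, -y, -z); pixel columns grow to the right and rows downward; lengths in mm; the calibration is good to about 2 mm. The wrist camera is an equidistant fisheye: a pixel r from the principal point sees the ray r / f radians off the axis. A picture is of the moment at which its call begins: read the wrist's pose just before it. There is no depth.
- robot.hand_in(): hands the job in, once; it reports no verdict.
The state is a dict: "clock": time; "qpos": joint angles; "joint_vel": joint speeds; "joint_efforts": joint torques, N m; "tcp_pos": TCP position; "tcp_rot": TCP orientation; "ft_force": force on the tool from outside, world axes, zero at the start; "moment": the same for the moment, N m; "width": finger opening in mm.
Only numpy, scipy, OpenCV 4.12 (cv2) and the standard library are available. Lean on these libraries where they do the work, as an engineer would, in place of code of your own. Each camera call takes 0.05 s, during which the arm holds its last target.

## Working session

There is one attempt and no reset: what is moved stays moved. The work goes in short steps, Python scripts to look and compute and a shell command to move; the robot and the scene stay as the last step left them, time stands still between calls to the robot, and variables do not carry over. Pictures are saved under pics/ and viewed, and the job is handed in when it is done.

```bash
ls; mkdir -p pics; python3 - <<'E'
from workcell import robot
import cv2
s=robot.get_state(); print(s, robot.grip_depth)
for n in ("scene","side","wrist"):
    d=robot.snapshot(n); cv2.imwrite(f"pics/{n}0.png",d["img"][:,:,::-1])
    print(n,{k:v for k,v in d.items() if k!="img"})
E
```

```text
pics
{'clock': 0.0, 'qpos': array([-0.04297121,  0.46840065, -0.01161237,  1.60364882,  0.00599701,
        1.07139361, -0.05628916]), 'joint_vel': array([-2.20300666e-04,  9.25868703e-06,  3.68634752e-04, -1.24520872e-03,
        2.78731000e-04,  3.37881600e-04, -7.49485276e-04]), 'joint_efforts': array([-1.81076980e-04, -5.32374322e+01,  2.12178100e-02, -2.51299274e+01,
        1.13576866e-02,  7.69772858e-03, -1.10212341e-06]), 'tcp_pos': array([ 6.49382962e+02, -8.42485787e-02,  2.05012713e+02]), 'tcp_rot': array([ 3.14147360e+00,  1.81191280e-03, -7.48012686e-05]), 'ft_force': array([ 0.64504858,  0.27429231, -0.2262432 ]), 'moment': array([ 0.03737337, -0.03327225, -0.01947718]), 'width': 85.43363696713855} 18.700000000000003
scene {'K': array([[469.8153779 ,   0.        , 255.97765742],
       [  0.        , 469.8153779 , 187.27934428],
       [  0.        ,   0.        ,   1.        ]]), 'eye': array([-166.94639967,  652.8586289 ,  746.69316602]), 'rotation': array([ 0.93439677, -0.01557506, -2.27514909])}
side {'K': array([[466.17980902,   0.        , 250.76454886],
       [  0.        , 466.17980902, 185.07508525],
       [  0.        ,   0.        ,   1.        ]]), 'eye': array([ 614.03539993, 1279.48304349,  620.0033228 ]), 'rotation': array([1.16982092, 0.02831734, 3.0868007 ])}
wrist {'K': array([[297.31863964,   0.        , 255.189421  ],
       [  0.        , 297.31863964, 187.339186  ],
       [  0.        ,   0.        ,   1.        ]]), 'tool_from_camera': array([[ 9.99999780e-01, -5.54031409e-04, -3.64053557e-04,
        -4.48413188e-01],
       [-6.38077747e-04, -9.53356381e-01, -3.01846325e-01,
        -7.72462515e+01],
       [-1.79840437e-04,  3.01846491e-01, -9.53356525e-01,
        -1.68924531e+02],
       [ 0.00000000e+00,  0.00000000e+00,  0.00000000e+00,
         1.00000000e+00]])}
```

View pics/scene0.png

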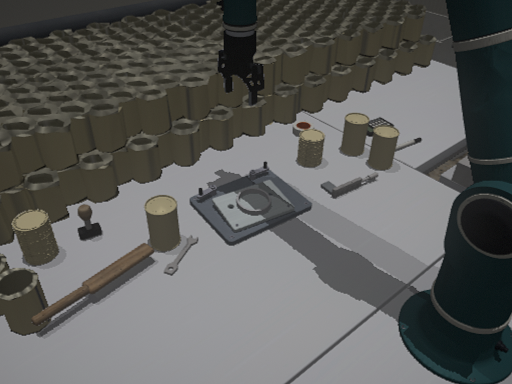

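View pics/side0.png

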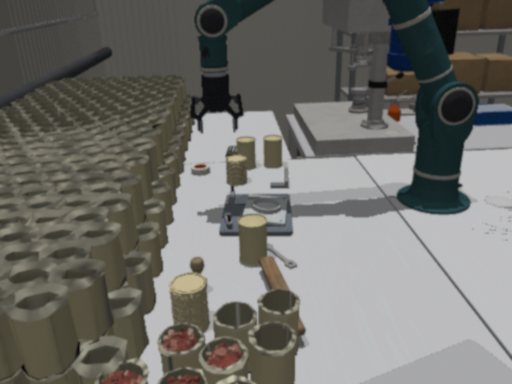

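View pics/wrist0.png

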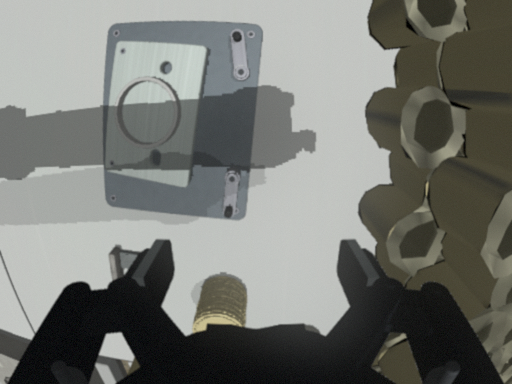

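```bash
cat > h.py <<'E'
import numpy as np, cv2
from scipy.spatial.transform import Rotation as R
from workcell import robot
def snap(n):
    s=robot.get_state(); d=robot.snapshot(n)
    if n=="wrist":
        T=np.eye(4);T[:3,:3]=R.from_euler('xyz',s['tcp_rot']).as_matrix();T[:3,3]=s['tcp_pos']
        C=T@d['tool_from_camera']; d['C']=C
    else:
        C=np.eye(4);C[:3,:3]=R.from_euler('xyz',d['rotation']).as_matrix();C[:3,3]=d['eye']; d['C']=C
    d['n']=n; return d
def rays(d,uv):
    uv=np.atleast_2d(np.asarray(uv,float));K=d['K']
    a=(uv-[K[0,2],K[1,2]])/[K[0,0],K[1,1]]
    if d['n']=="wrist":
        th=np.linalg.norm(a,axis=1,keepdims=True); v=np.hstack([a/np.maximum(th,1e-9)*np.sin(th),np.cos(th)])
    else: v=np.hstack([a,np.ones((len(a),1))])
    v=v*[1,-1,-1]
    return v@d['C'][:3,:3].T
def onz(d,uv,z):
    v=rays(d,uv);e=d['C'][:3,3]; return e+v*((np.asarray(z)-e[2])/v[:,2])[:,None]
def proj(d,P):
    P=np.atleast_2d(P);c=(P-d['C'][:3,3])@d['C'][:3,:3]*[1,-1,-1]
    K=d['K']
    if d['n']=="wrist":
        r=np.linalg.norm(c[:,:2],axis=1);th=np.arctan2(r,c[:,2]);a=c[:,:2]/r[:,None]*th[:,None]
    else:a=c[:,:2]/c[:,2:]
    return a*[K[0,0],K[1,1]]+[K[0,2],K[1,2]]
E
python3 - <<'E'
from h import *
d=snap("wrist"); np.set_printoptions(precision=1,suppress=True)
im=d['img'][:,:,::-1]
cv2.imwrite("pics/w1.png",cv2.resize(im[10:230,90:280],None,fx=2.7,fy=2.7,interpolation=cv2.INTER_CUBIC))
# base corners approx
print(onz(d,[[109,24],[263,24],[246,219],[105,205]],14.))
print(onz(d,[[237,36],[228,212]],51), onz(d,[[240,72],[232,177]],33))
print(onz(d,[[165,67],[154,157],[148,108]],25))
E
```

```text
[[460.3 183.9  14. ]
 [658.1 166.4  14. ]
 [636.8 -80.8  14. ]
 [435.2 -63.4  14. ]]
[[629.5 143.7  51. ]
 [617.  -55.6  51. ]] [[631.8 105.1  33. ]
 [621.3 -17.9  33. ]]
[[542.2 115.9  25. ]
 [523.    6.1  25. ]
 [518.9  67.4  25. ]]
```

View pics/w1.png

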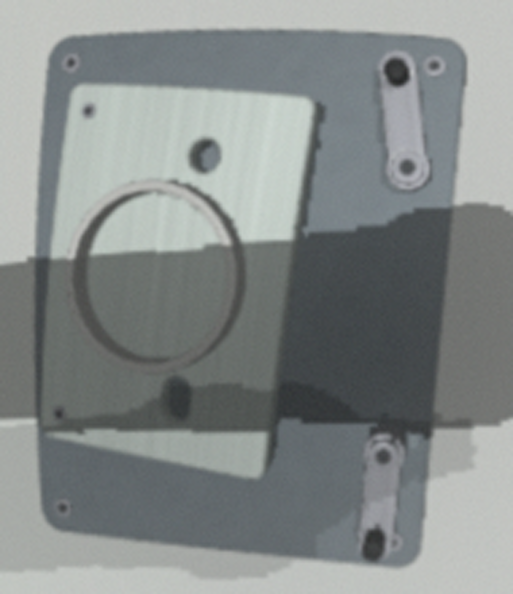

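```bash
python3 - <<'E'
from h import *
d=snap("wrist"); np.set_printoptions(precision=1,suppress=True)
c=lambda *p:np.array(p)/2.7+[90,10]
B=onz(d,c((50,38),(467,38),(418,568),(44,527)),14.)[:,:2]
print(B, B.mean(0))
P=onz(d,c((72,85),(316,97),(263,478),(43,432)),[24,36,36,24])
print(P,P[:,:2].mean(0)); 
print('hole,slot,ring',onz(d,c((206,155),(177,397)),31.4),onz(d,c((157,273)),44))
v=P[1]-P[0]+P[2]-P[3];print(np.arctan2(v[1],v[0]))
v=P[0]-P[3]+P[1]-P[2];print(-np.arctan2(v[0],v[1]))
for n in("scene","side"):
    d=snap(n)
    if n=="scene": print("can base",onz(d,[[163,243],[180,270],[193,238],[312,163],[330,192],[374,178]],0))
    cv2.imwrite(f"pics/{n}1.png",cv2.resize(d['img'][140:280,130:400,::-1] if n=="scene" else d['img'][130:280,180:330,::-1],None,fx=2.9,fy=2.9,interpolation=cv2.INTER_CUBIC))
E
```

```text
[[459.7 184. ]
 [658.2 166.3]
 [635.4 -82.8]
 [437.5 -63.7]] [547.7  51. ]
[[477.4 155.7  24. ]
 [595.1 136.3  36. ]
 [566.8 -29.6  36. ]
 [451.   -9.8  24. ]] [522.6  63.1]
hole,slot,ring [[545.8 114.6  31.4]
 [527.4   7.3  31.4]] [[526.2  64.3  44. ]]
-0.16660520036608192
-0.16333042400861048
can base [[ 566.4  294.4    0. ]
 [ 470.6  310.5    0. ]
 [ 536.8  231.8    0. ]
 [ 583.4 -212.1    0. ]
 [ 455.7 -148.9    0. ]
 [ 422.3 -291.7    0. ]]
```

View pics/scene1.png

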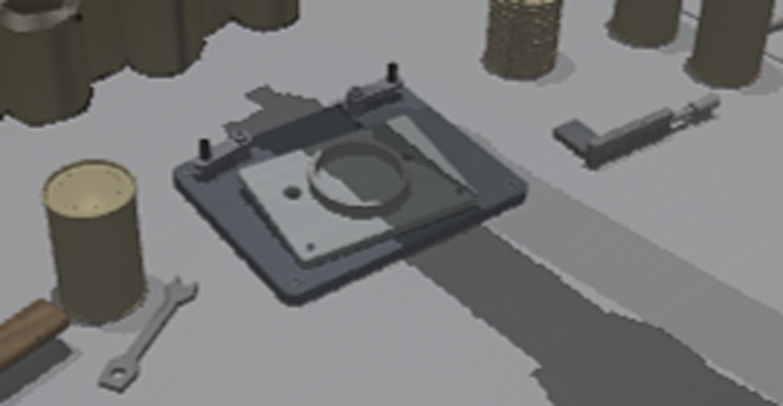

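```bash
python3 -m jog '{"travel":[[-3,-1,1],[-6,-2,2],[-9,-3,3],[-12,-4,5],[-15,-5,7],[-18,-6,9],[-20.8,-6.6,10.6],[-20.8,-6.6,10.6]],"roll":[0.1,0.22,0.34,0.46,0.58,0.7,0.82,0.83],"grip":[1,1,1,1,1,1,1,1]}'
python3 -m jog '{"travel":[[0,0,0],[0,0,0],[0,0,0],[0,0,0],[0,0,1],[0,0,2],[0,0,3],[0,0,3]],"roll":[0.12,0.24,0.36,0.48,0.6,0.72,0.83,0.83],"grip":[1,1,1,1,1,1,1,1]}'
python3 - <<'E'
from h import *
d=snap("wrist");cv2.imwrite("pics/w2.png",d['img'][:,:,::-1])
d=snap("side");cv2.imwrite("pics/s2.png",cv2.resize(d['img'][110:260,150:400,::-1],None,fx=3,fy=3,interpolation=cv2.INTER_CUBIC))
E
```

```text
clock: 1.02
tcp_pos: [433.5, 66.5, 96.8]
tcp_rot: [3.132, 0.006, -0.832]
ft_force: [-2.0, -0.0, -1.0]
width: 85.3
clock: 1.68
tcp_pos: [441.5, 65.8, 69.0]
tcp_rot: [3.14, -0.001, -1.662]
ft_force: [-0.3, 0.4, 0.4]
width: 85.3
```

View pics/w2.png

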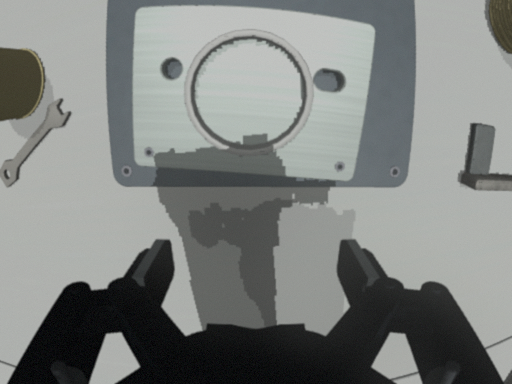

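View pics/s2.png

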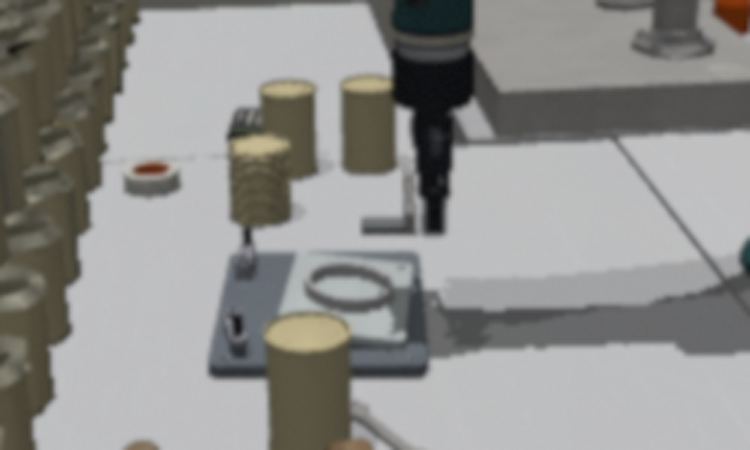

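```bash
python3 - <<'E'
from h import *
np.set_printoptions(precision=1,suppress=True)
d=snap("wrist")
T=d['C']@np.linalg.inv(d['tool_from_camera'])
for z in (0,-13,-25,-40):
    Q=np.array([[x,y,z] for x in(-43,-57) for y in (-11,11)],float)
    print(z,proj(d,Q@T[:3,:3].T+T[:3,3]).ravel())
C=np.array([547.6,51.2]);a=-.089;Rb=np.array([[np.cos(a),-np.sin(a)],[np.sin(a),np.cos(a)]])
loc=lambda P:(P[:,:2]-C)@Rb
print('hole/slot loc',loc(onz(d,[[172,68],[330,80]],31.4)),'base holes',loc(onz(d,[[126,171],[394,171]],14)))
print('near corners',loc(onz(d,[[134,162],[352,181]],24)), 'ring top', loc(onz(d,[[248.5,92]],44)))
E
```

```text
0 [185.7 206.3 188.6 237.9 164.4 206.1 168.1 237.2]
-13 [180.9 214.4 184.4 247.5 158.3 214.  162.7 246.7]
-25 [175.9 222.9 180.  257.6 151.9 222.3 157.1 256.5]
-40 [168.7 235.2 173.8 271.9 142.9 234.2 149.3 270.3]
hole/slot loc [[ -7.6  63.9]
 [-16.2 -46.6]] base holes [[ -86.8  113.1]
 [ -85.7 -111.6]]
near corners [[-77.  100.4]
 [-91.9 -70.3]] ring top [[-26.6   9.9]]
```

```bash
python3 - <<'E'
from h import *
np.set_printoptions(precision=1,suppress=True)
d=snap("side")
print(robot.get_state()['tcp_pos'])
for y in (20,66,115):
  for z in (69,82,95,109): print(y,z,proj(d,[[441,y,z]])[0]*1, end=' ')
  print()
E
```

```text
[442.7  66.1  70.6]
20 69 [291.1 188.4] 20 82 [291.1 184.4] 20 95 [291.1 180.3] 20 109 [291.1 175.9] 
66 69 [293.2 194.7] 66 82 [293.3 190.6] 66 95 [293.3 186.4] 66 109 [293.3 181.9] 
115 69 [295.7 201.9] 115 82 [295.7 197.7] 115 95 [295.8 193.4] 115 109 [295.8 188.7]
```

```bash
python3 -m jog '{"travel":[[0,0,0],[0,0,0],[0,0,0],[0,0,0],[0,0,0],[0,0,0],[0,0,0],[0,0,0]],"roll":[0,0,0,0,0,0,0,0],"grip":[0,0,0,0,0,0,0,0]}' 30
python3 - <<'E'
from h import *
a=snap("wrist")['img'][:,:,::-1]
d=snap("side");b=cv2.resize(d['img'][110:220,230:360,::-1],None,fx=3,fy=3,interpolation=cv2.INTER_CUBIC)
cv2.imwrite("pics/w3.png",a);cv2.imwrite("pics/s3.png",b)
E
```

```text
clock: 2.55
tcp_pos: [442.0, 66.0, 70.0]
tcp_rot: [-3.142, -0.0, -1.66]
ft_force: [-0.5, -0.0, -0.5]
width: -0.1
```

View pics/w3.png

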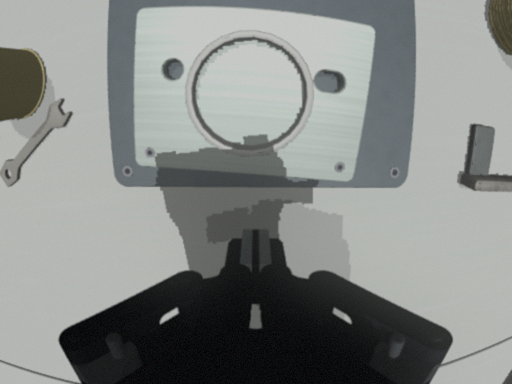

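View pics/s3.png

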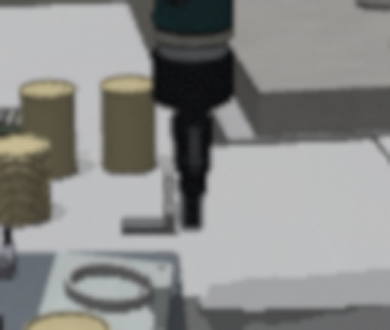

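```bash
python3 -m jog '{"travel":[[0,0,0],[0,0,0],[0,0,0],[0,0,1],[0,0,2],[0,0,3],[0,0,4],[0,0,5]],"roll":[0,0,0,0,0,0,0,0],"grip":[1,1,1,1,1,1,1,1]}' 30
python3 - <<'E'
from h import *
a=snap("wrist")['img'][:,:,::-1]
d=snap("side");b=cv2.resize(d['img'][130:240,200:360,::-1],None,fx=4,fy=4,interpolation=cv2.INTER_CUBIC)
cv2.imwrite("pics/w4.png",a);cv2.imwrite("pics/s4.png",b)
d=snap("scene");b=cv2.resize(d['img'][140:280,180:350,::-1],None,fx=4,fy=4,interpolation=cv2.INTER_CUBIC)
cv2.imwrite("pics/c4.png",b)
E
```

```text
clock: 3.32
tcp_pos: [441.5, 65.8, 18.5]
tcp_rot: [3.141, -0.001, -1.66]
ft_force: [-0.5, -0.5, -0.0]
width: 85.3
```

View pics/w4.png

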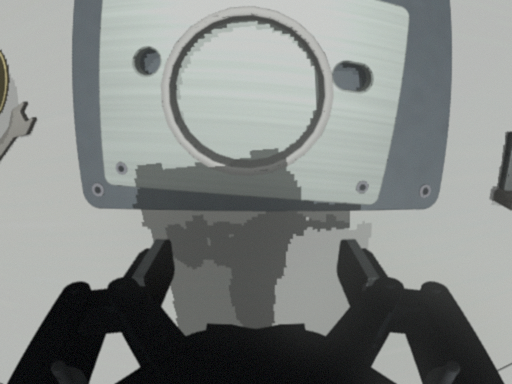

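View pics/s4.png

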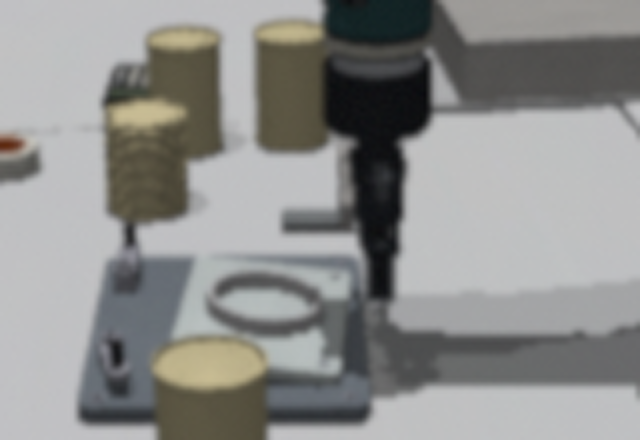

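View pics/c4.png

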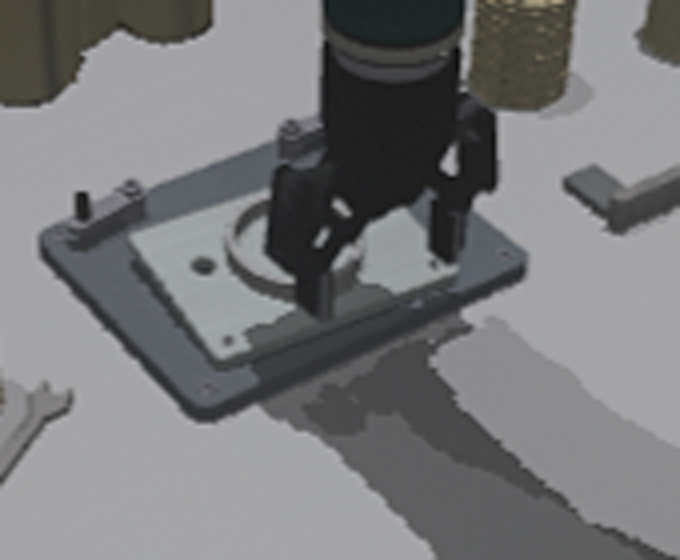

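```bash
python3 -m jog '{"travel":[[0,0,0.5],[0,0,1],[0,0,1.5],[0,0,2],[0,0,2.5],[0,0,2.5]],"roll":[0,0,0,0,0,0],"grip":[1,1,1,1,1,1]}' 30
python3 - <<'E'
from h import *
a=snap("wrist")['img'][:,:,::-1]
d=snap("side");b=cv2.resize(d['img'][130:240,200:360,::-1],None,fx=4,fy=4,interpolation=cv2.INTER_CUBIC)
cv2.imwrite("pics/w5.png",a);cv2.imwrite("pics/s5.png",b)
d=snap("scene");b=cv2.resize(d['img'][140:280,180:350,::-1],None,fx=4,fy=4,interpolation=cv2.INTER_CUBIC)
cv2.imwrite("pics/c5.png",b)
E
```

```text
clock: 3.97
tcp_pos: [441.4, 65.8, -5.9]
tcp_rot: [3.14, -0.0, -1.66]
ft_force: [-0.3, -0.6, 0.7]
width: 85.4
```

View pics/s5.png

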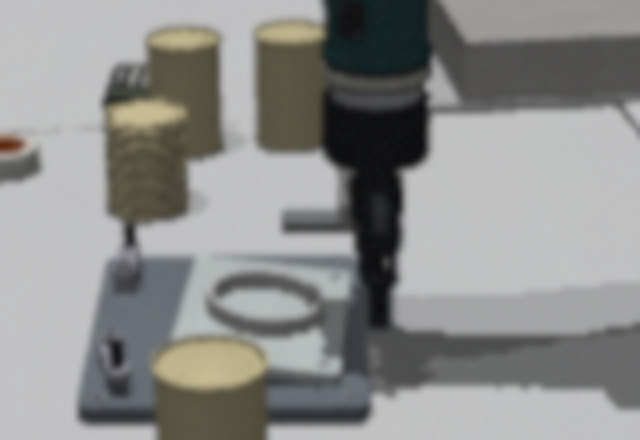

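View pics/c5.png

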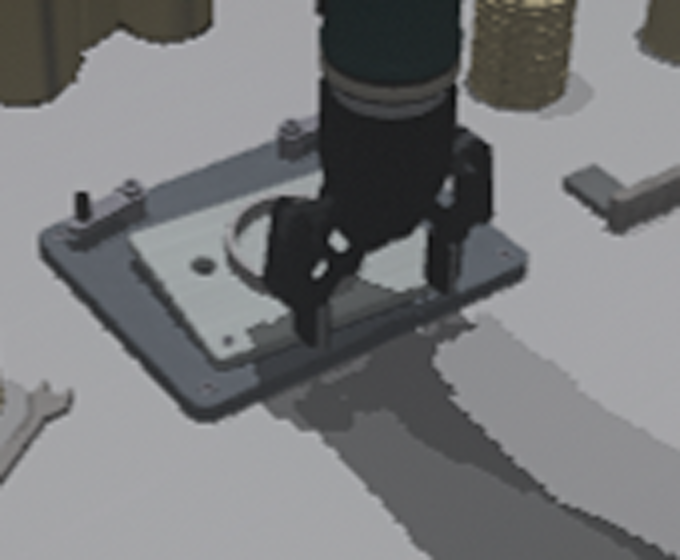

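```bash
python3 -m jog '{"travel":[[0,0,0.4],[0,0,0.8],[0,0,1.2],[0,0,1.5],[0,0,1.5]],"roll":[0,0,0,0,0],"grip":[1,1,1,1,1]}' 30
python3 - <<'E'
from h import *
a=snap("wrist")['img'][:,:,::-1]
d=snap("side");b=cv2.resize(d['img'][130:240,200:360,::-1],None,fx=4,fy=4,interpolation=cv2.INTER_CUBIC)
cv2.imwrite("pics/w6.png",a);cv2.imwrite("pics/s6.png",b)
d=snap("scene");b=cv2.resize(d['img'][140:280,180:350,::-1],None,fx=4,fy=4,interpolation=cv2.INTER_CUBIC)
cv2.imwrite("pics/c6.png",b)
E
```

```text
clock: 4.53
tcp_pos: [441.5, 65.9, -20.7]
tcp_rot: [3.14, -0.0, -1.66]
ft_force: [0.4, -0.2, 0.1]
width: 85.5
```

View pics/s6.png

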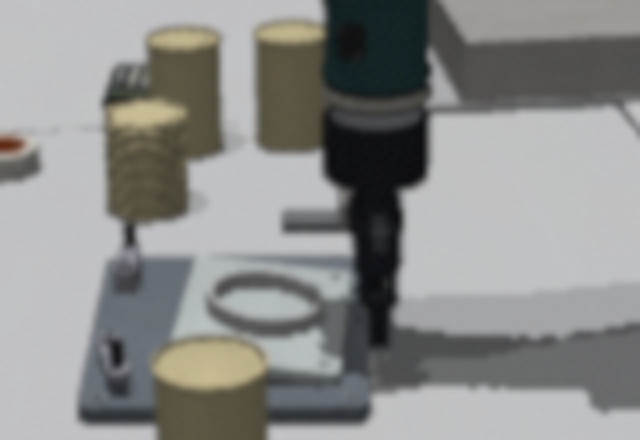

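View pics/c6.png

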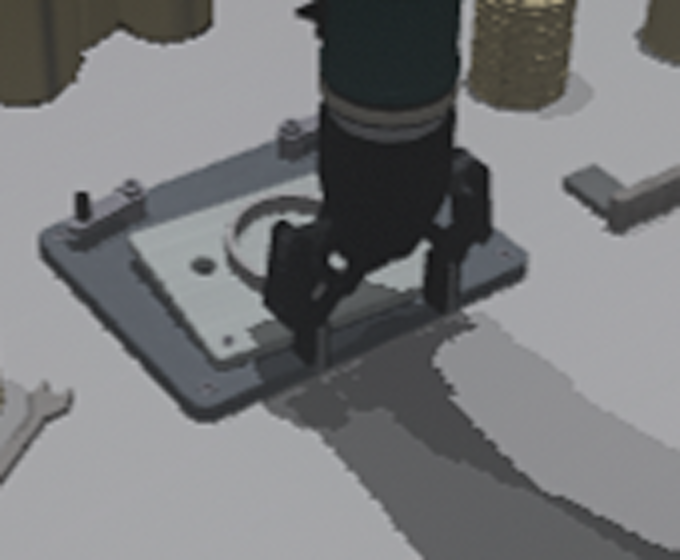

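View pics/w6.png

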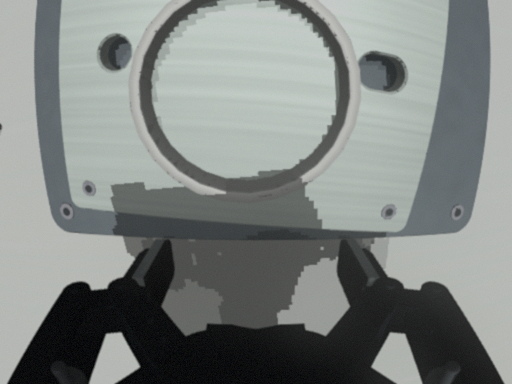

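```bash
cat >> h.py <<'E'
def tri(ds,uvs):
    A=np.zeros((3,3));b=np.zeros(3)
    for d,u in zip(ds,uvs):
        v=rays(d,u)[0];v/=np.linalg.norm(v);M=np.eye(3)-np.outer(v,v);A+=M;b+=M@d['C'][:3,3]
    return np.linalg.solve(A,b)
C0=np.array([547.6,51.2]);a0=-.089;Rb=np.array([[np.cos(a0),-np.sin(a0)],[np.sin(a0),np.cos(a0)]])
loc=lambda P:(np.atleast_2d(P)[:,:2]-C0)@Rb
glob=lambda p:np.atleast_2d(p)@Rb.T+C0
E
python3 - <<'E'
from h import *
np.set_printoptions(precision=1,suppress=True)
s=snap("side");c=snap("scene")
print('tip',tri([s,c],[(294.5,216.7),(257.5,230.5)]))
print(proj(c,[[441,112,20],[441,112,0],[430,112,20]]),proj(s,[[441,112,20]]))
g=glob([[-100,125],[-100,-125]]);P=np.c_[g,[14,14]]
print(proj(c,P),proj(s,P))
E
```

```text
tip [443.4 114.7  22.4]
[[259.1 231. ]
 [258.9 237.4]
 [262.2 233.5]] [[295.4 217.2]]
[[229.5 242.5]
 [313.3 203.9]] [[292.5 231.8]
 [288.7 193.7]]
```

```bash
python3 -m jog '{"travel":[[0,0,0.2],[0,0,0.5],[0,-0.2,0.5],[0,-0.5,0.5],[0,-0.8,0.5],[0,-1.1,0.5],[0,-1.4,0.5],[0,-1.4,0.5]],"roll":[0,0,0,0,0,0,0,0],"grip":[1,1,1,1,1,1,1,1]}' 30
cat > look.py <<'E'
import sys
from h import *
k=sys.argv[1]
d=snap("wrist");cv2.imwrite(f"pics/w{k}.png",d['img'][:,:,::-1]);np.savez(f"w{k}.npz",C=d['C'],K=d['K'])
d=snap("side");b=cv2.resize(d['img'][150:240,200:330,::-1],None,fx=4,fy=4,interpolation=cv2.INTER_CUBIC)
d=snap("scene");c=cv2.resize(d['img'][150:250,180:320,::-1],None,fx=4,fy=4,interpolation=cv2.INTER_CUBIC)
cv2.imwrite(f"pics/s{k}.png",b);cv2.imwrite(f"pics/c{k}.png",c)
E
python3 look.py 7
```

```text
clock: 5.45
tcp_pos: [442.2, 66.0, -25.1]
tcp_rot: [3.115, -0.001, -1.658]
ft_force: [-30.8, 3.5, 46.0]
width: 85.6
```

View pics/s7.png

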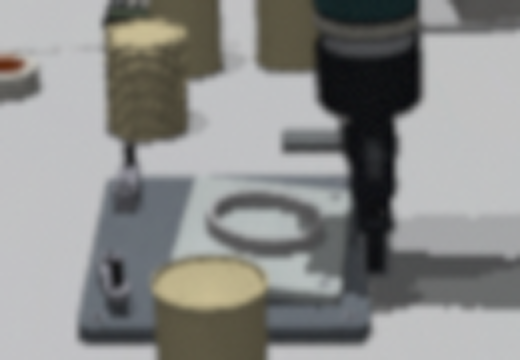

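View pics/w7.png

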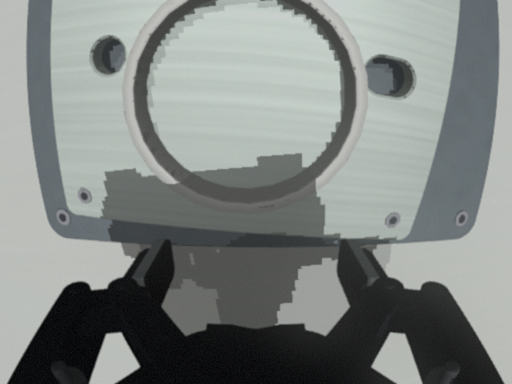

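```bash
python3 -m jog '{"travel":[[0,1.4,0],[0,1.4,-0.5],[0,1.4,-0.6],[0,1.4,-0.6]],"roll":[0,0,0,0],"grip":[1,1,1,1]}' 30
```

```text
clock: 5.93
tcp_pos: [443.5, 66.0, -18.6]
tcp_rot: [-3.139, 0.0, -1.66]
ft_force: [0.1, 0.1, 1.1]
width: 85.6
```

```bash
python3 -m jog '{"travel":[[0,-0.2,0.1],[0,-0.4,0.1],[0,-0.6,0.1],[0,-0.8,0.1],[0,-0.8,0.1]],"roll":[0,0,0,0,0],"grip":[1,1,1,1,1]}' 30
```

```text
clock: 6.35
tcp_pos: [448.6, 64.7, -20.5]
tcp_rot: [3.138, -0.001, -1.661]
ft_force: [-3.8, -1.1, 1.9]
width: 85.6
```

```bash
python3 -m jog '{"travel":[[0,-0.3,0],[0,-0.6,0],[0,-0.9,0],[0,-0.9,0]],"roll":[0,0,0,0],"grip":[1,1,1,1]}' 30; python3 look.py 8
```

```text
clock: 6.68
tcp_pos: [458.3, 63.7, -20.4]
tcp_rot: [3.14, -0.001, -1.661]
ft_force: [-4.0, -1.3, 0.9]
width: 85.3
```

View pics/w8.png

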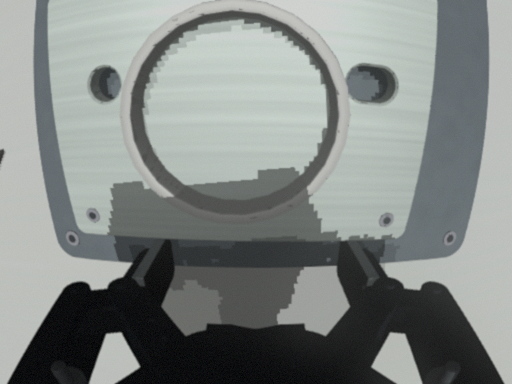

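View pics/s8.png

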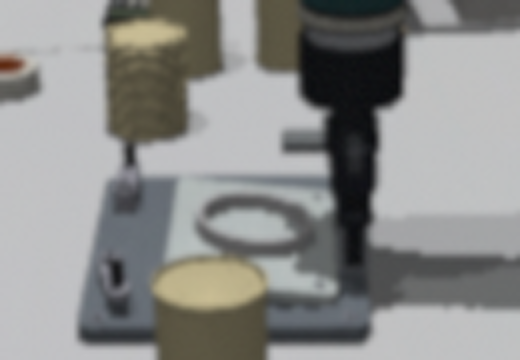

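```bash
python3 - <<'E'
from h import *
np.set_printoptions(precision=1,suppress=True)
f=np.load("w8.npz");d=dict(C=f['C'],K=f['K'],n='wrist')
print('hole/slot',loc(onz(d,[[104,83],[373,83]],31.4)),'base screws',loc(onz(d,[[72,238],[450,238]],14)),'plate screws',loc(onz(d,[[93,215],[387,219]],25.5)))
print(loc(onz(d,[[235,107]],44)))
print(onz(d,[[104,83],[373,83]],31.4))
E
```

```text
hole/slot [[ -3.9  67.9]
 [ -5.6 -43.6]] base screws [[ -86.9  112.2]
 [ -87.8 -113. ]] plate screws [[-66.5  85.5]
 [-68.1 -59.6]]
[[-16.7  11.3]]
[[549.7 119.2  31.4]
 [538.1   8.3  31.4]]
```

```bash
python3 -m jog '{"travel":[[0,0.5,-0.5],[0,0.5,-3.5],[0,0.5,-6.5],[0,-2,-8],[0,-4.5,-8],[-0.7,-7.3,-8],[-0.7,-7.3,-8],[-0.7,-7.3,-8]],"roll":[0,0,0,0,0,0,0,0],"grip":[1,1,0.5,0,0,0,0,0]}' 30
python3 look.py 9
```

```text
clock: 7.5
tcp_pos: [534.4, 65.7, 60.8]
tcp_rot: [-3.138, 0.001, -1.659]
ft_force: [-0.8, 0.3, -0.5]
width: 12.4
```

View pics/w9.png

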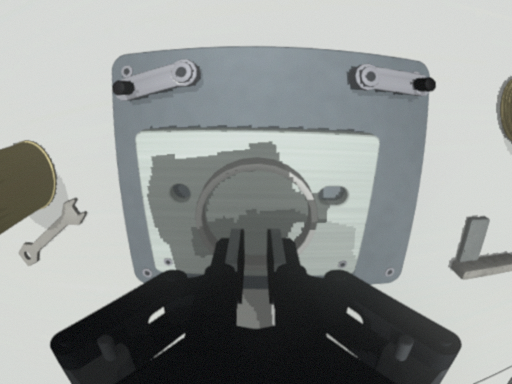

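View pics/c9.png

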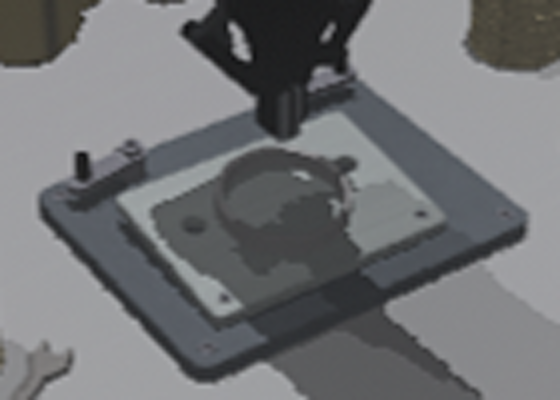

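```bash
python3 -m jog '{"travel":[[0,0,1.5],[0,0,3],[0,0,4],[0,0,4.6],[0,0,4.9],[0,0,5.1],[0,0,5.1]],"roll":[0,0,0,0,0,0,0],"grip":[0,0,0,0,0,0,0]}' 30
python3 look.py 10
```

```text
clock: 8.23
tcp_pos: [532.3, 64.9, 9.0]
tcp_rot: [3.142, -0.0, -1.66]
ft_force: [0.3, -0.5, -0.2]
width: -0.0
```

View pics/w10.png

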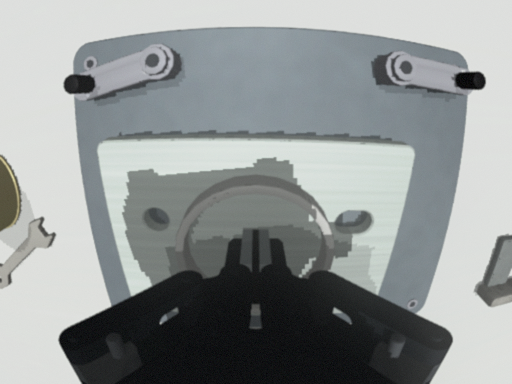

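View pics/c10.png

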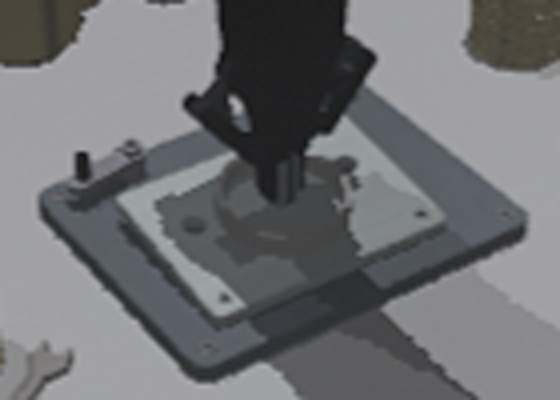

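```bash
python3 - <<'E'
from h import *
np.set_printoptions(precision=1,suppress=True)
c=snap("scene")
for z in(9,25,35,45,55):print(z,proj(c,[[532,65,z],[524,65,z]])*1-[[180,150]])
E
```

```text
9 [[69.5 57.5]
 [71.6 59. ]]
25 [[69.6 52.4]
 [71.6 54. ]]
35 [[69.6 49.2]
 [71.7 50.8]]
45 [[69.6 46. ]
 [71.7 47.6]]
55 [[69.7 42.8]
 [71.8 44.3]]
```

```bash
python3 -m jog '{"travel":[[0.4,0,0],[0.8,0,0],[1.2,0,0],[1.6,0,0],[2.0,0,0],[2.0,0,0]],"roll":[0,0,0,0,0,0],"grip":[0,0,0,0,0,0]}' 30
python3 look.py 11
```

```text
clock: 8.93
tcp_pos: [530.4, 43.6, 9.0]
tcp_rot: [3.142, -0.001, -1.662]
ft_force: [0.8, 0.1, 0.2]
width: 0.0
```

View pics/w11.png

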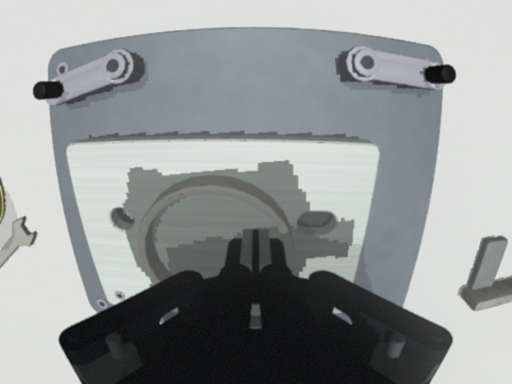

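```bash
python3 -m jog '{"travel":[[0.2,0,0],[0.4,0,0],[0.6,0,0],[0.8,0,0],[1.0,0,0],[1.0,0,0]],"roll":[0,0,0,0,0,0],"grip":[0,0,0,0,0,0]}' 30
python3 look.py 12; python3 - <<'E'
from h import *
print(robot.get_state()['ft_force'],loc(robot.get_state()['tcp_pos'][:2]))
E
```

```text
clock: 9.58
tcp_pos: [529.4, 35.1, 9.0]
tcp_rot: [3.141, 0.0, -1.66]
ft_force: [0.2, 2.9, -0.3]
width: 0.1
[-1.16248355  3.55064594 -0.4148967 ] [[-16.61681592 -17.63404929]]
```

View pics/w12.png

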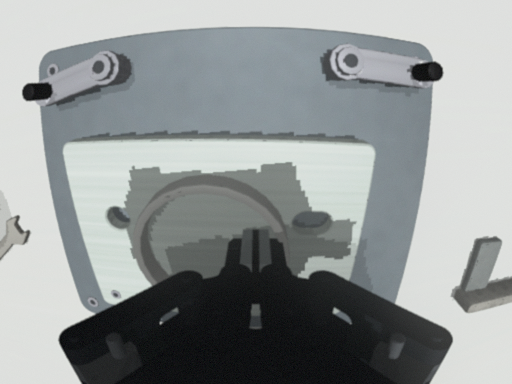

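```bash
cat >m.py <<'E'
import sys,json
from h import *
np.set_printoptions(precision=1,suppress=True)
f=np.load(f"w{sys.argv[1]}.npz");d=dict(C=f['C'],K=f['K'],n='wrist')
h,s=json.loads(sys.argv[2]);z=float(sys.argv[3]) if len(sys.argv)>3 else 31.5
p=loc(onz(d,[h,s],z));print(p,'err',p-[[14,55],[14,-55]])
if len(sys.argv)>4: print('pivots exp (80,+-62)',loc(onz(d,json.loads(sys.argv[4]),33)))
E
python3 m.py 12 '[[119,216],[312,219]]' 31.5 '[[99,69],[348,61]]'
```

```text
[[ -3.5  60.8]
 [ -4.1 -48.7]] err [[-17.5   5.8]
 [-18.1   6.3]]
pivots exp (80,+-62) [[ 79.3  64. ]
 [ 79.5 -63.4]]
```

```bash
python3 -m jog '{"travel":[[0.2,0,0],[0.4,0,0],[0.6,0,0],[0.6,0,0],[0.6,0,0]],"roll":[0,0,0,0,0],"grip":[0,0,0,0,0]}' 30
python3 look.py 13
```

```text
clock: 10.15
tcp_pos: [529.1, 28.4, 9.0]
tcp_rot: [-3.142, -0.001, -1.661]
ft_force: [0.3, 2.6, 0.0]
width: 0.1
```

View pics/w13.png

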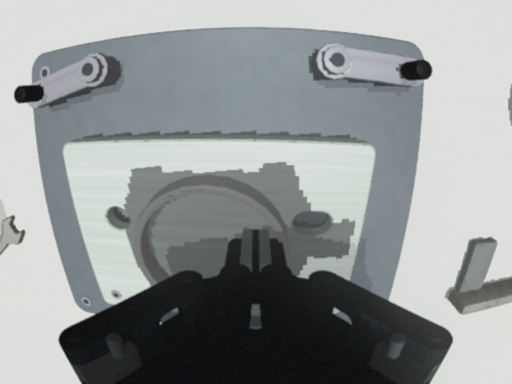

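```bash
python3 m.py 13 '[[118.5,217],[312,219]]' 31.5 '[[90,69],[337,60]]'
```

```text
[[ -3.9  54.5]
 [ -4.  -55.4]] err [[-17.9  -0.5]
 [-18.   -0.4]]
pivots exp (80,+-62) [[ 80.4  62.9]
 [ 79.8 -64.5]]
```

```bash
python3 -m jog '{"travel":[[-1,0,0],[-2,0,0],[-2.4,0,0],[-2.4,-0.8,0],[-2.4,-1.6,0],[-2.4,-2.4,0],[-2.4,-2.7,0],[-2.4,-2.7,0]],"roll":[0,0,0,0,0,0,0,0],"grip":[0,0,0,0,0,0,0,0]}' 30
python3 - <<'E'
from h import *
print(robot.get_state()['ft_force'],loc(robot.get_state()['tcp_pos'][:2]))
E
```

```text
clock: 10.97
tcp_pos: [557.2, 50.3, 8.8]
tcp_rot: [3.138, -0.0, -1.661]
ft_force: [-5.5, 1.0, 7.2]
width: -0.2
[-5.46892208  0.97173451  7.22729125] [[ 9.68167022 -0.06703609]]
```

```bash
python3 -m jog '{"travel":[[0,0,-0.3],[0,-0.2,-0.3],[0,-0.4,-0.3],[0,-0.6,-0.3],[0,-0.8,-0.3],[0,-1.0,-0.3],[0,-1.0,-0.3]],"roll":[0,0,0,0,0,0,0],"grip":[0,0,0,0,0,0,0]}' 30
python3 look.py 14
```

```text
clock: 11.55
tcp_pos: [569.7, 49.1, 12.2]
tcp_rot: [-3.139, -0.0, -1.661]
ft_force: [0.2, -0.8, 0.5]
width: -0.2
```

View pics/w14.png

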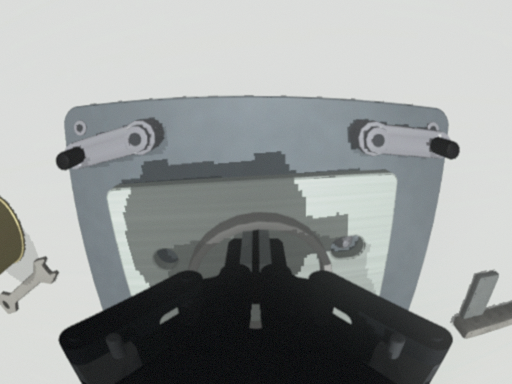

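View pics/c14.png

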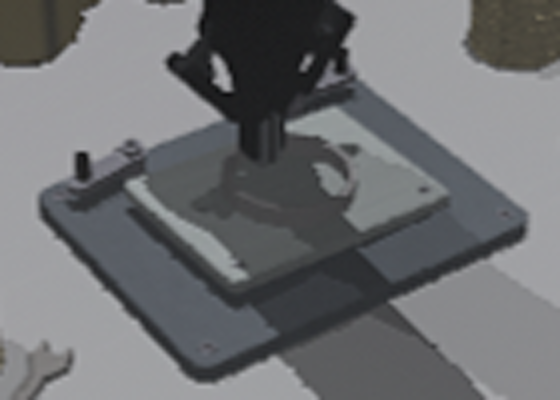

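```bash
python3 m.py 14 '[[166,258],[347,246]]' 31.5 '[[135,139],[378,139]]'; python3 - <<'E'
from h import *
d=snap("wrist");cv2.imwrite("pics/w14z.png",cv2.resize(d['img'][160:300,90:420,::-1],None,fx=2.4,fy=2.4,interpolation=cv2.INTER_CUBIC));print(robot.get_state()['tcp_pos'],robot.get_state()['ft_force'])
E
```

```text
[[  7.   53.5]
 [ 15.3 -54.6]] err [[-7.  -1.5]
 [ 1.3  0.4]]
pivots exp (80,+-62) [[ 79.   63.4]
 [ 79.  -65.5]]
[568.98920631  49.45338789  12.27647765] [-0.15352772  0.49258799  0.84448961]
```

View pics/w14z.png

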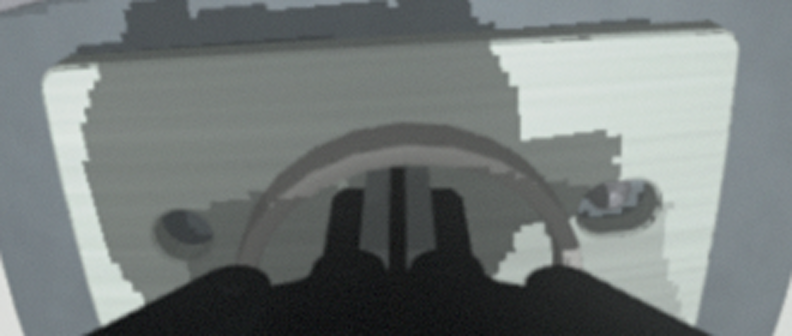

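```bash
python3 -m jog '{"travel":[[0,0.3,-2],[0,0.3,-4],[-1.5,3,-5],[-3,6,-5],[-4.5,9,-5],[-5.5,11.3,-5],[-5.5,11.3,-3],[-5.5,11.3,-1]],"roll":[0,0,0,0,0,0,0,0],"grip":[0,0,0,0,0,0,0,0]}' 30
python3 look.py 15;python3 - <<'E'
from h import *
print(robot.get_state()['tcp_pos'],loc(robot.get_state()['tcp_pos'][:2]))
E
```

```text
clock: 12.42
tcp_pos: [460.8, 116.4, 23.0]
tcp_rot: [-3.138, 0.002, -1.657]
ft_force: [-0.4, -0.7, 0.0]
width: 0.1
[459.89021272 114.23814441  21.49420295] [[-92.96563304  54.99277689]]
```

View pics/w15.png

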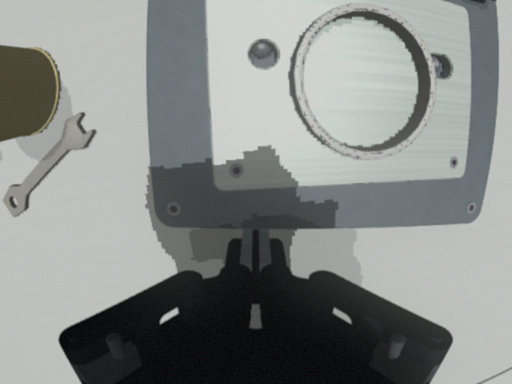

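View pics/c15.png

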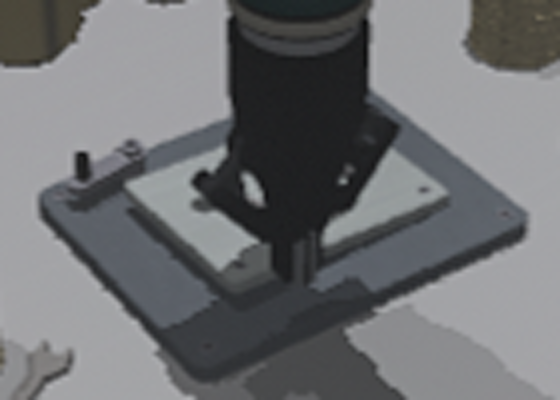

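```bash
python3 m.py 15 '[[264,53],[443,67]]' 29; python3 - <<'E'
from h import *
np.set_printoptions(precision=1,suppress=True)
f=np.load("w15.npz");d=dict(C=f['C'],K=f['K'],n='wrist')
print(loc(onz(d,[[174,209],[471,208]],14)),'near corners',loc(onz(d,[[215,190],[462,178]],24)), 'pscrew',loc(onz(d,[[237,170],[454,162]],25)))
E
python3 - <<'E'
import cv2
a=cv2.imread("pics/w15.png");cv2.imwrite("pics/w15z.png",cv2.resize(a[0:240,200:512],None,fx=2.5,fy=2.5,interpolation=cv2.INTER_CUBIC))
E
```

```text
[[  8.6  52.7]
 [ 11.2 -58.2]] err [[-5.4 -2.3]
 [-2.8 -3.2]]
[[ -86.9  110.9]
 [ -88.  -112.9]] near corners [[-70.3  81.2]
 [-61.  -87.8]] pscrew [[-57.7  67.8]
 [-49.7 -77. ]]
```

View pics/w15z.png

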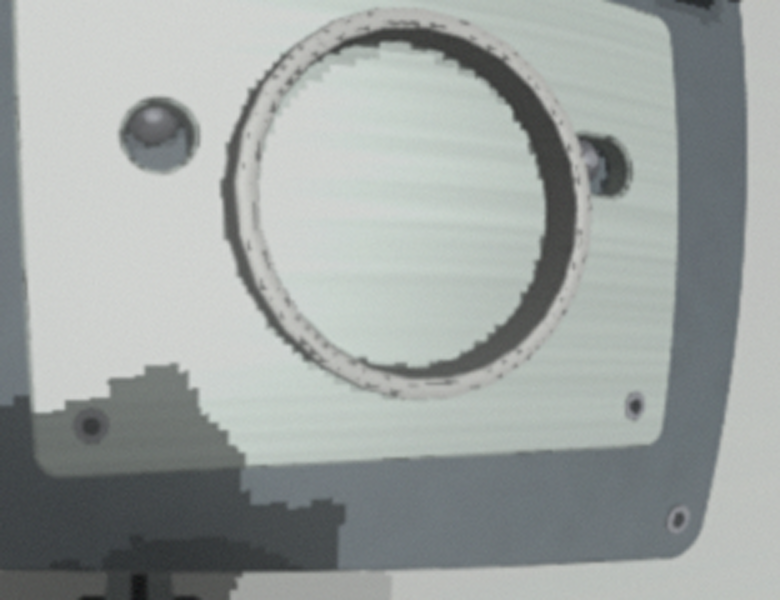

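```bash
python3 -m jog '{"travel":[[0,0,1],[0,0,2],[0,0,2.6],[0,-0.4,2.7],[0,-0.8,2.7],[0,-1.2,2.7],[0,-1.5,2.7],[0,-1.5,2.7]],"roll":[0,0,0,0,0,0,0,0],"grip":[0,0,0,0,0,0,0,0]}' 30
python3 look.py 16;python3 - <<'E'
from h import *
s=robot.get_state();print(s['tcp_pos'],loc(s['tcp_pos'][:2]),s['ft_force'])
E
```

```text
clock: 13.23
tcp_pos: [476.7, 113.1, -4.6]
tcp_rot: [-3.14, 0.0, -1.661]
ft_force: [-0.6, 0.3, -0.5]
width: -0.1
[475.44700017 113.20652902  -4.84135928] [[-77.37872497  55.34797148]] [ 0.71481603 -0.59299412  1.10196433]
```

View pics/w16.png

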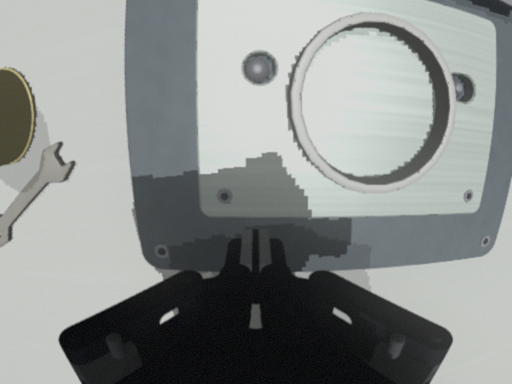

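```bash
python3 m.py 16 '[[260,68],[465,88]]' 24; python3 - <<'E'
from h import *
np.set_printoptions(precision=1,suppress=True)
f=np.load("w16.npz");d=dict(C=f['C'],K=f['K'],n='wrist')
print(loc(onz(d,[[162,252],[486,241]],14)),'near corners',loc(onz(d,[[203,215],[478,217]],24)))
a=cv2.imread("pics/w16.png");cv2.imwrite("pics/w16z.png",cv2.resize(a[0:260,190:512],None,fx=2.4,fy=2.4,interpolation=cv2.INTER_CUBIC))
E
```

```text
[[ 14.1  53. ]
 [ 14.1 -61. ]] err [[ 0.1 -2. ]
 [ 0.1 -6. ]]
[[ -87.6  111.3]
 [ -88.1 -114.2]] near corners [[-58.7  82.2]
 [-63.6 -87.9]]
```

View pics/w16z.png

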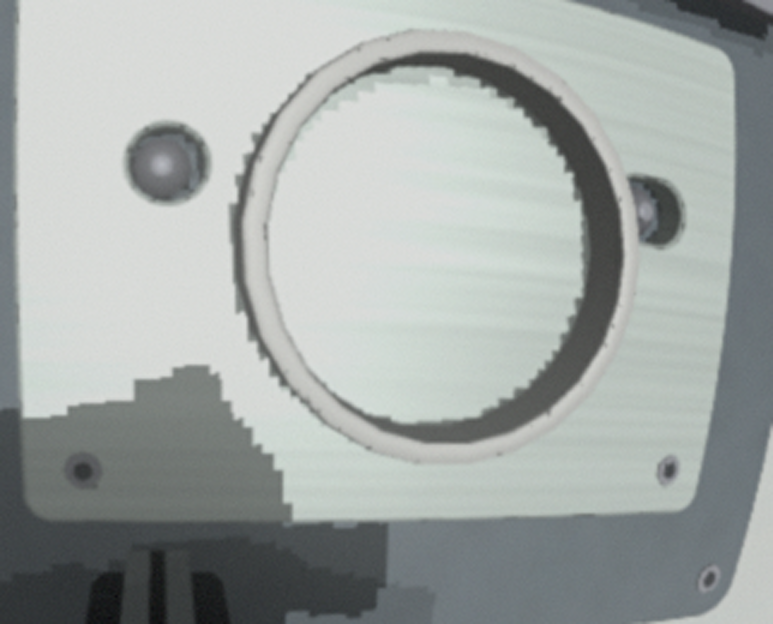

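View pics/c16.png

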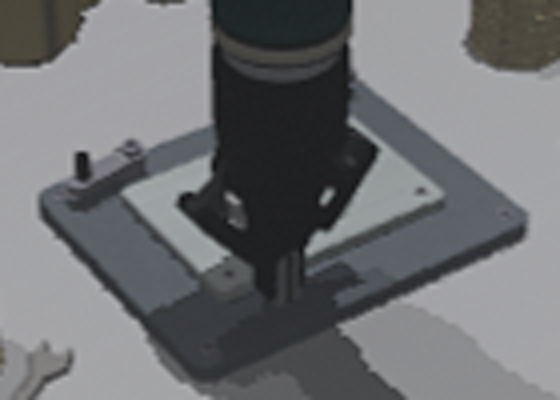

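View pics/s16.png

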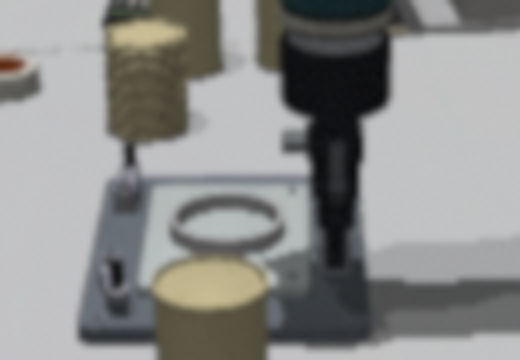

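```bash
python3 -m jog '{"travel":[[0,0.6,-1],[0,0.6,-4],[2,1,-7],[4,1,-8],[6,1,-8],[8,1,-8],[8,1,-8]],"roll":[0,0,0,0,0,0,0],"grip":[0,0,0,0,0,0,0]}' 30
python3 look.py 17
```

```text
clock: 13.97
tcp_pos: [457.8, 30.7, 75.6]
tcp_rot: [-3.141, -0.001, -1.665]
ft_force: [0.6, -0.4, 0.1]
width: 0.0
```

```bash
python3 -c "
import cv2
a=cv2.imread('pics/w17.png');cv2.imwrite('pics/w17z.png',cv2.resize(a[0:240,100:420],None,fx=2.4,fy=2.4,interpolation=cv2.INTER_CUBIC))"
```

```text
(no output)
```

View pics/w17z.png

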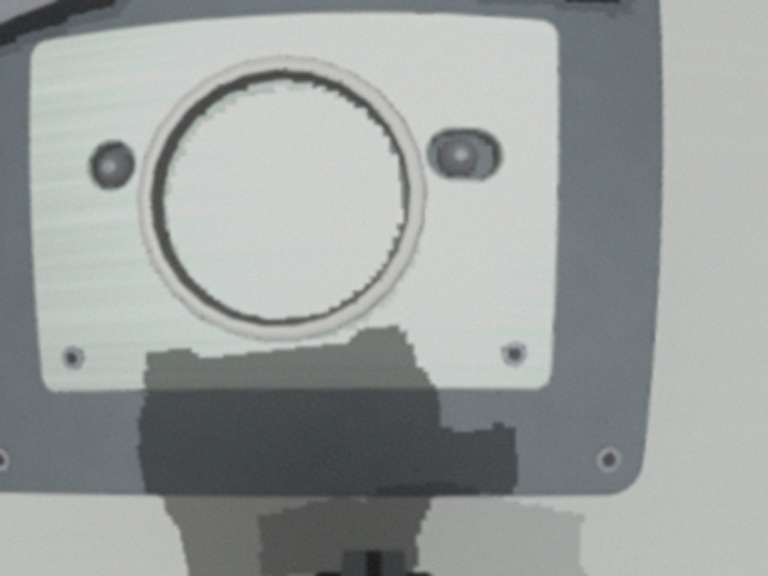

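View pics/c17.png

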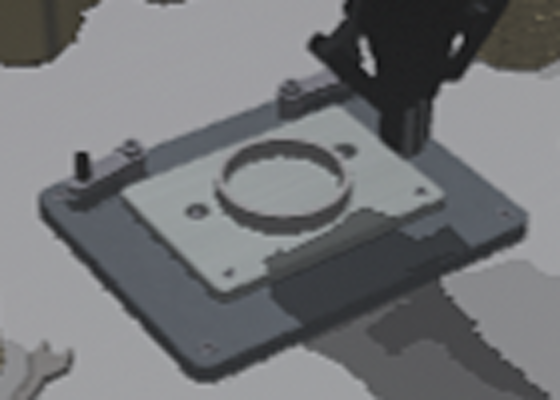

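View pics/s17.png

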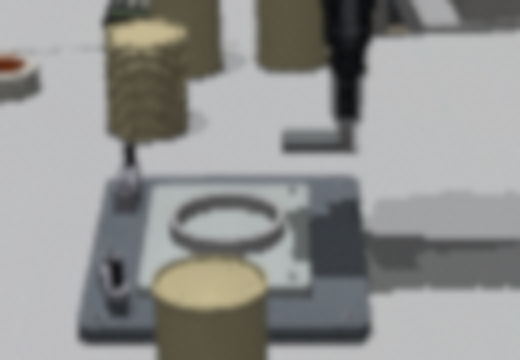

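```bash
python3 m.py 17 '[[146.7,68.8],[293.3,64.2]]' 24; python3 - <<'E'
from h import *
np.set_printoptions(precision=1,suppress=True)
f=np.load("w17.npz");d=dict(C=f['C'],K=f['K'],n='wrist')
q=lambda *p:np.array(p)/2.4+[100,0]
print('base screw',loc(onz(d,q((608,459)),14)),'corners',loc(onz(d,q((42,389),(552,387),(558,20),(31,38)),24)))
print('knobs',loc(onz(snap("scene"),np.array([[83,155],[300,300]])/4+[180,150],51)))
E
```

```text
[[ 14.   53.1]
 [ 13.4 -56.8]] err [[ 0.  -1.9]
 [-0.6 -1.8]]
base screw [[ -87.6 -111.8]] corners [[-58.4  83.8]
 [-59.7 -86.7]
 [ 59.2 -86.9]
 [ 61.6  82.8]]
knobs [[  68.9  100.2]
 [-117.9   67.6]]
```

```bash
python3 - <<'E'
from h import *
np.set_printoptions(precision=2,suppress=True)
for k,p in (("9",[[119,88],[431,85]]),("10",[[73,84],[478,80]])):
    f=np.load(f"w{k}.npz");d=dict(C=f['C'],K=f['K'],n='wrist')
    q=loc(onz(d,p,51));print(q, np.arctan2(80-q[0,0],q[0,1]-62),np.arctan2(80-q[1,0],-62-q[1,1]))
s=robot.get_state();print(s['tcp_pos'],loc(s['tcp_pos'][:2]))
E
```

```text
[[  71.74   99.7 ]
 [  77.47 -103.72]] 0.2157221707593998 0.06046906042737781
[[  71.96   99.  ]
 [  78.09 -102.14]] 0.21402193906795827 0.04747310824815566
[458.25  35.26  74.97] [[-87.58 -23.82]]
```

```bash
python3 -m jog '{"travel":[[-2,-3.2,0],[-4,-6.4,0],[-6,-9.6,0],[-8,-12.8,0],[-10,-16,0],[-12,-19.1,0],[-12,-19.1,1],[-12,-19.1,1]],"roll":[0,0,0,0,0,0,0,0],"grip":[0,0,0,0,0,0,0,0]}' 30
python3 - <<'E'
from h import *
d=snap("wrist");cv2.imwrite("pics/w18.png",d['img'][:,:,::-1])
d=snap("scene");cv2.imwrite("pics/c18.png",cv2.resize(d['img'][120:260,150:330,::-1],None,fx=4,fy=4,interpolation=cv2.INTER_CUBIC))
s=robot.get_state();print(s['tcp_pos'],loc(s['tcp_pos'][:2]))
E
```

```text
clock: 14.83
tcp_pos: [658.5, 139.6, 62.3]
tcp_rot: [3.139, -0.001, -1.656]
ft_force: [-2.1, -0.2, -0.9]
width: 0.4
[657.36311832 137.09920893  63.58617337] [[101.69374749  95.31525565]]
```

View pics/w18.png

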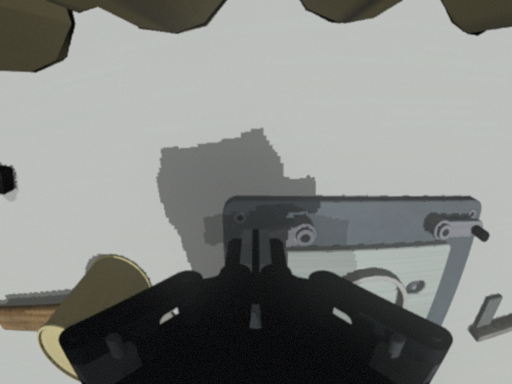

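View pics/c18.png

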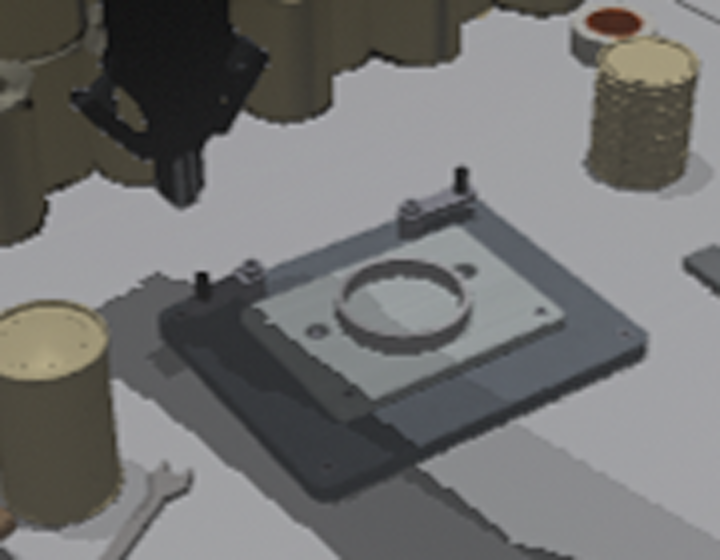

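```bash
python3 -m jog '{"travel":[[0,0,2],[0,0,4],[0,0,5.1],[0,0,5.1],[-0.3,0.5,5.1],[-0.5,1.0,5.1],[-0.6,1.6,5.1],[-0.7,2.2,5.1]],"roll":[0,0,0,0,0,0,0,0],"grip":[0,0,0,0,0,0,0,0]}' 30
python3 - <<'E'
from h import *
d=snap("wrist");cv2.imwrite("pics/w19.png",d['img'][:,:,::-1])
d=snap("scene");cv2.imwrite("pics/c19.png",cv2.resize(d['img'][120:260,150:330,::-1],None,fx=4,fy=4,interpolation=cv2.INTER_CUBIC))
s=robot.get_state();print(s['tcp_pos'],loc(s['tcp_pos'][:2]),s['ft_force'])
E
```

```text
clock: 15.6
tcp_pos: [638.7, 145.8, 15.4]
tcp_rot: [-3.138, 0.0, -1.66]
ft_force: [2.4, -2.1, 0.6]
width: -0.1
[637.51295909 146.27711542  15.02598688] [[ 81.10639718 102.69250423]] [-0.80733645 -0.00326421 -0.19264454]
```

View pics/c19.png

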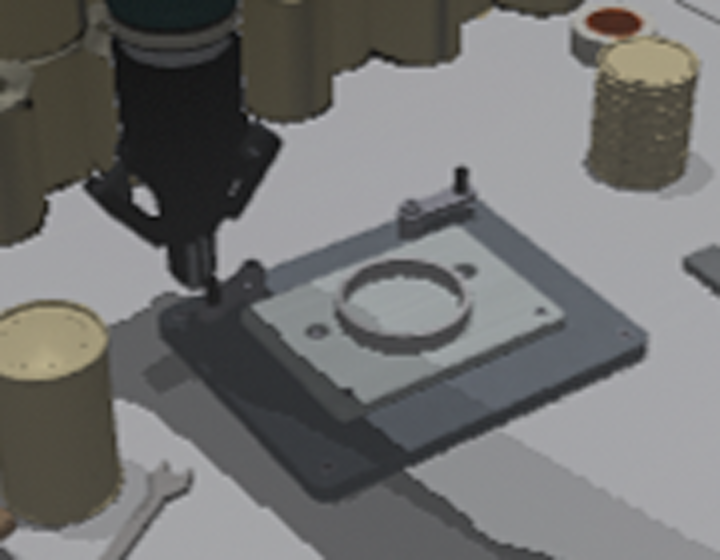

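View pics/w19.png

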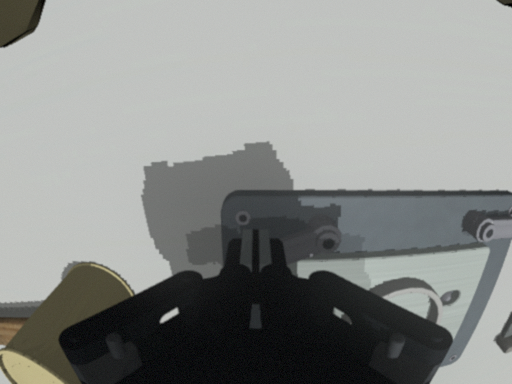

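```bash
python3 -m jog '{"travel":[[0.1,0.7,0.2],[0.25,1.3,0.2],[0.5,1.9,0.2],[0.8,2.4,0.2],[1.2,2.8,0.2],[1.6,3.2,0.2],[1.6,3.2,0.2]],"roll":[0,0,0,0,0,0,0],"grip":[0,0,0,0,0,0,0]}' 30
cat > l2.py <<'E'
import sys
from h import *
k=sys.argv[1]
d=snap("wrist");cv2.imwrite(f"pics/w{k}.png",d['img'][:,:,::-1])
d=snap("scene");cv2.imwrite(f"pics/c{k}.png",cv2.resize(d['img'][120:260,150:330,::-1],None,fx=4,fy=4,interpolation=cv2.INTER_CUBIC))
s=robot.get_state();print(s['tcp_pos'],loc(s['tcp_pos'][:2]),s['ft_force'])
E
python3 l2.py 20
```

```text
clock: 16.28
tcp_pos: [607.6, 129.8, 12.5]
tcp_rot: [-3.134, -0.001, -1.662]
ft_force: [9.8, -4.1, -4.7]
width: -0.0
[607.59312971 129.8100974   12.43754746] [[52.76861767 83.63131002]] [ 9.05954969 -4.67805863 -4.17946819]
```

View pics/c20.png

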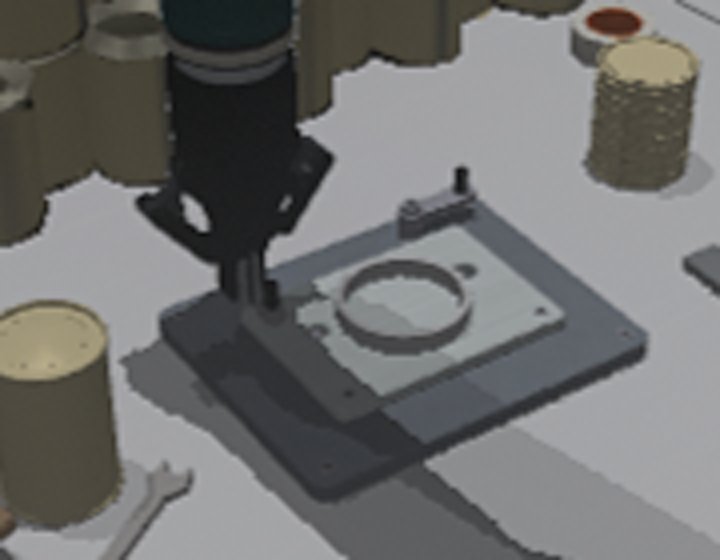

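View pics/w20.png

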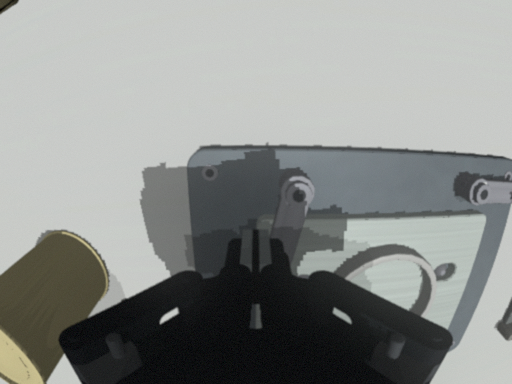

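```bash
python3 -m jog '{"travel":[[-0.4,-0.3,0],[-0.8,0,0],[-0.8,0.5,0],[-0.4,0.5,0],[0,0.5,0],[0.4,0.5,0],[0.8,0.5,0],[0.8,0.5,0]],"roll":[0,0,0,0,0,0,0,0],"grip":[0,0,0,0,0,0,0,0]}' 30
python3 l2.py 21
```

```text
clock: 17.05
tcp_pos: [598.2, 124.7, 11.9]
tcp_rot: [3.14, 0.0, -1.661]
ft_force: [-1.4, 1.4, -0.2]
width: -0.1
[599.06773387 124.75277298  12.0250477 ] [[44.72647228 77.83624298]] [-0.68519324  0.4855597   0.03868111]
```

View pics/c21.png

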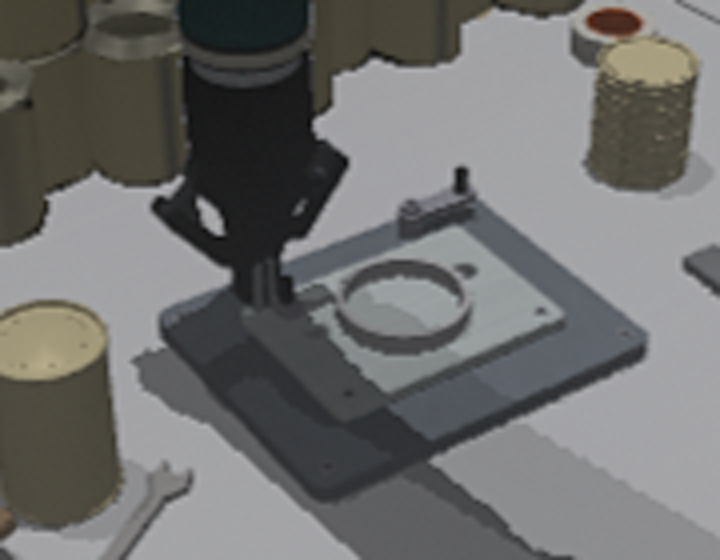

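View pics/w21.png

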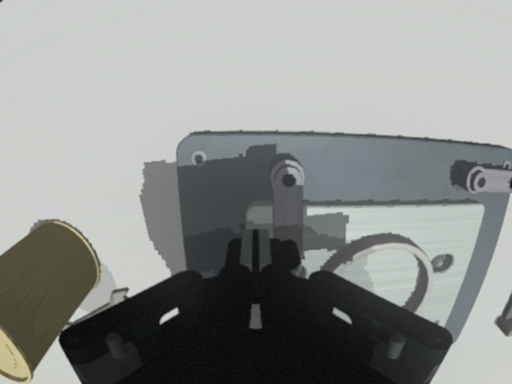

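```bash
python3 -m jog '{"travel":[[0.15,0,0],[0.3,0,0],[0.3,0,0]],"roll":[0,0,0],"grip":[0,0,0]}' 30
python3 -m jog '{"travel":[[-0.5,0,0],[-1,0,-2],[-1,0,-5],[-1,0,-8],[-1,0,-8],[-1,0,-8]],"roll":[0,0,0,0,0,0],"grip":[0,0,0,0,0,0]}' 30
python3 l2.py 22
```

```text
clock: 17.4
tcp_pos: [599.1, 124.2, 12.1]
tcp_rot: [-3.141, 0.002, -1.659]
ft_force: [0.1, 5.4, -0.0]
width: -0.1
clock: 17.9
tcp_pos: [601.4, 131.8, 94.1]
tcp_rot: [-3.137, 0.001, -1.661]
ft_force: [-0.4, 0.3, -0.7]
width: -0.2
[599.1989761  131.5823944   91.44970299] [[44.25016089 84.65049867]] [-0.04200697  0.30239008 -0.41996197]
```

View pics/c22.png

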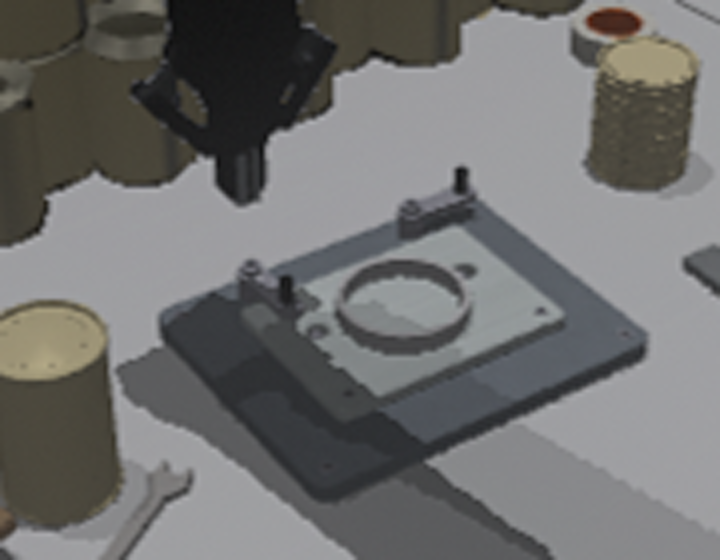

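View pics/w22.png

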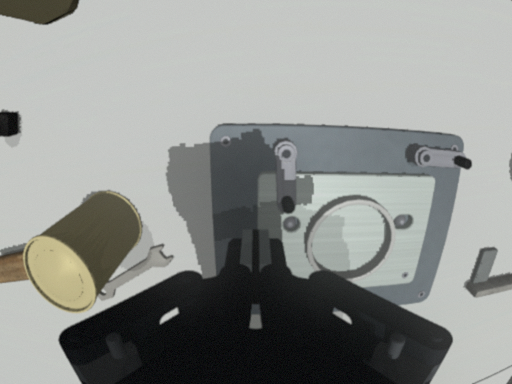

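```bash
python3 -m jog '{"travel":[[3.5,-1.2,0],[7,-2.4,0],[10.5,-3.6,0],[14,-4.8,0],[17,-5.8,0],[18,-5.8,1],[18,-5.8,2],[18,-5.8,2]],"roll":[0,0,0,0,0,0,0,0],"grip":[0,0,0,0,0,0,0,0]}' 30
python3 l2.py 23
python3 - <<'E'
from h import *
c=snap("scene")
for p in ((221.5,190),(222.5,190)):
    q=loc(onz(c,[p],51))[0];print(q,np.arctan2(80-q[0],q[1]-62))
E
```

```text
clock: 18.67
tcp_pos: [638.4, -51.8, 68.1]
tcp_rot: [3.135, 0.0, -1.661]
ft_force: [-1.2, 2.1, -0.9]
width: -0.4
[640.01180707 -49.4540081   70.24560129] [[100.99243671 -92.04183375]] [-1.09195693  0.58455113  0.36611693]
[35.83057906 60.44881409] 1.6059008998849185
[34.45037901 58.40752357] 1.649502914152488
```

View pics/w23.png

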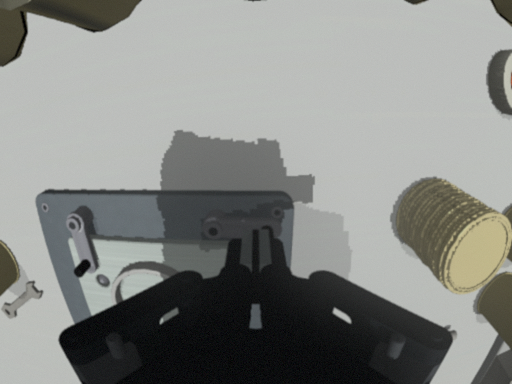

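```bash
python3 -m jog '{"travel":[[0.2,-0.3,2],[0.2,-0.3,4],[0.2,-0.3,5.5],[0.2,-0.2,6],[0.4,0.5,6],[0.5,1.0,6],[0.6,1.6,6],[0.7,2.2,6]],"roll":[0,0,0,0,0,0,0,0],"grip":[0,0,0,0,0,0,0,0]}' 30
python3 l2.py 24
```

```text
clock: 19.48
tcp_pos: [619.6, -56.9, 13.4]
tcp_rot: [-3.138, 0.001, -1.66]
ft_force: [2.5, 1.4, 0.1]
width: 0.0
[618.32607587 -57.26797773  13.15761583] [[  80.08706073 -101.7523597 ]] [-0.17420647 -0.76360786  0.80575765]
```

View pics/c24.png

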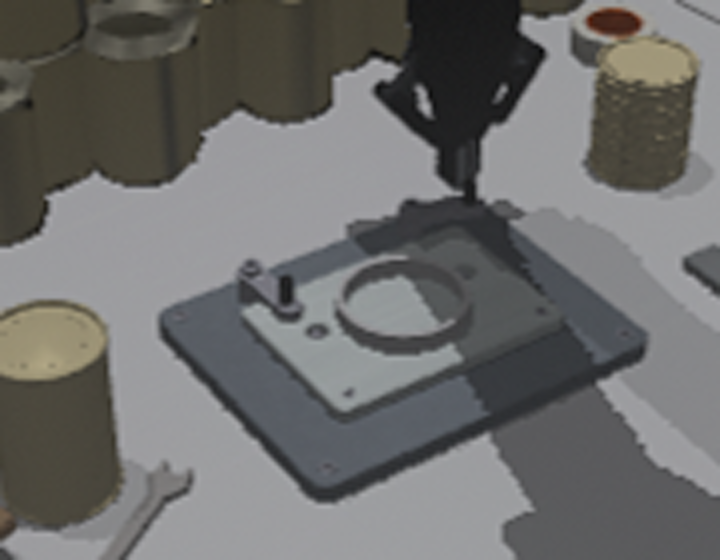

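View pics/w24.png

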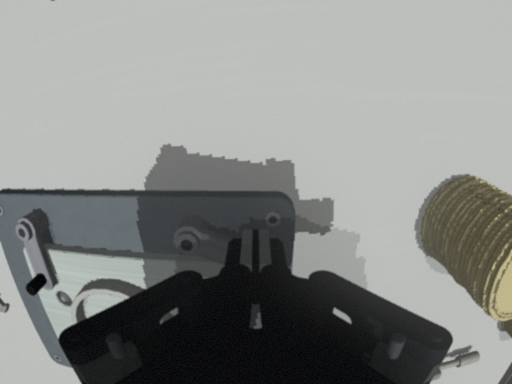

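Left keeper is closed, and the right one is moving. I'll continue the arc on the right.

```bash
python3 -m jog '{"travel":[[-0.1,0.7,0.1],[-0.25,1.3,0.1],[-0.5,1.9,0.1],[-0.8,2.4,0.1],[-1.2,2.8,0.1],[-1.6,3.1,0.1],[-1.6,3.1,0.1]],"roll":[0,0,0,0,0,0,0],"grip":[0,0,0,0,0,0,0]}' 30
python3 l2.py 25
```

```text
clock: 20.17
tcp_pos: [592.3, -37.3, 11.8]
tcp_rot: [-3.135, 0.001, -1.659]
ft_force: [9.5, 2.5, -2.8]
width: 0.0
[592.22876961 -37.3836719   11.80950482] [[ 52.3256768  -84.26634886]] [ 8.87068942  2.84931073 -1.90015967]
```

View pics/c25.png

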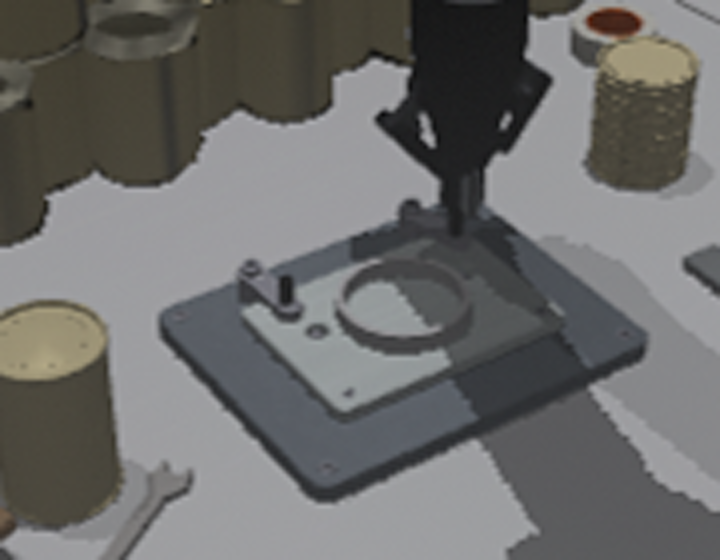

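View pics/w25.png

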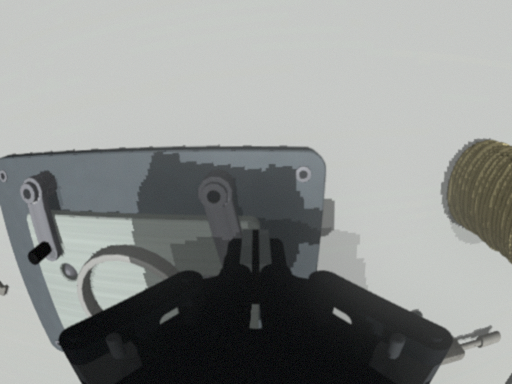

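Same state as the left one had at this point; do the mirrored sideways push.

```bash
python3 -m jog '{"travel":[[0.4,-0.3,0],[0.8,0,0],[0.8,0.5,0],[0.4,0.5,0],[0,0.5,0],[-0.4,0.5,0],[-0.8,0.5,0],[-0.8,0.5,0]],"roll":[0,0,0,0,0,0,0,0],"grip":[0,0,0,0,0,0,0,0]}' 30
python3 -m jog '{"travel":[[-0.15,0,0],[-0.3,0,0],[-0.3,0,0]],"roll":[0,0,0],"grip":[0,0,0]}' 30
python3 l2.py 26
```

```text
clock: 20.93
tcp_pos: [583.9, -31.2, 10.6]
tcp_rot: [3.14, -0.002, -1.66]
ft_force: [-3.1, -4.4, -0.3]
width: 0.1
clock: 21.18
tcp_pos: [583.9, -30.7, 10.6]
tcp_rot: [3.14, -0.004, -1.662]
ft_force: [-4.0, -9.0, 0.0]
width: 0.2
[583.94312688 -30.72039074  10.63032412] [[ 43.48057828 -78.36588928]] [ -3.30307001 -10.22185178   0.78042319]
```

View pics/w26.png

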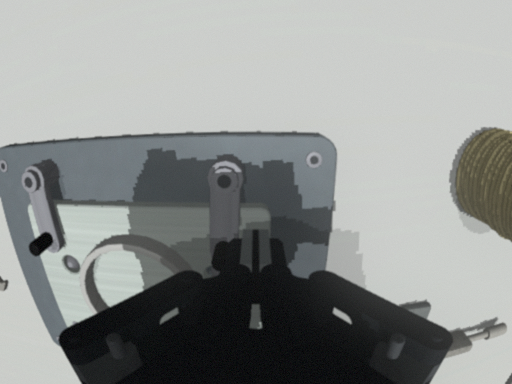

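```bash
python3 -m jog '{"travel":[[0.5,0,0],[1,0,-2],[1,0,-5],[0,2,-8],[-3,5,-11],[-5,8,-12],[-5,8,-12],[-5,8,-12]],"roll":[0,0,0,0,0,0,0,0],"grip":[0,0,0,0,0,0,0,0]}' 30
python3 l2.py 27
python3 look.py 28
python3 - <<'E'
import cv2
c=cv2.imread('pics/w28.png');cv2.imwrite('pics/w28z.png',cv2.resize(c[0:260,100:440],None,fx=2.3,fy=2.3,interpolation=cv2.INTER_CUBIC))
E
```

```text
clock: 21.95
tcp_pos: [509.7, 33.3, 132.4]
tcp_rot: [-3.139, 0.003, -1.655]
ft_force: [0.4, 0.1, 0.7]
width: 0.1
[510.92310423  30.25669198 131.31004427] [[-34.67023812 -24.12035287]] [ 0.18718365  0.17610795 -0.21023744]
```

View pics/c27.png

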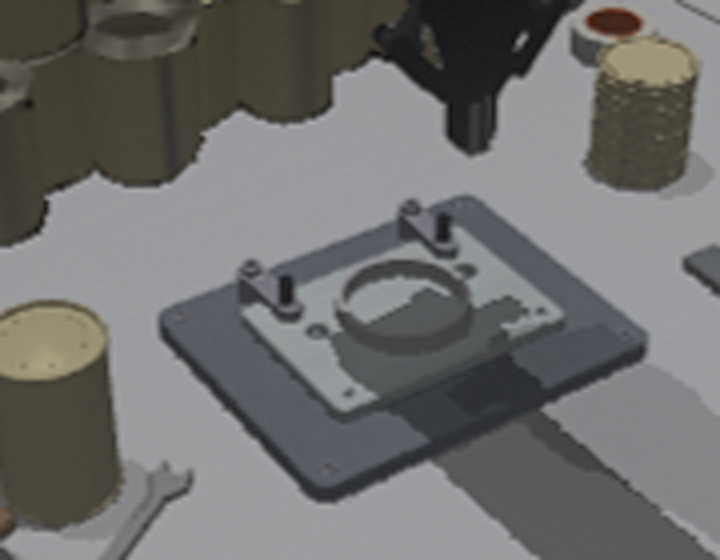

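View pics/w28z.png

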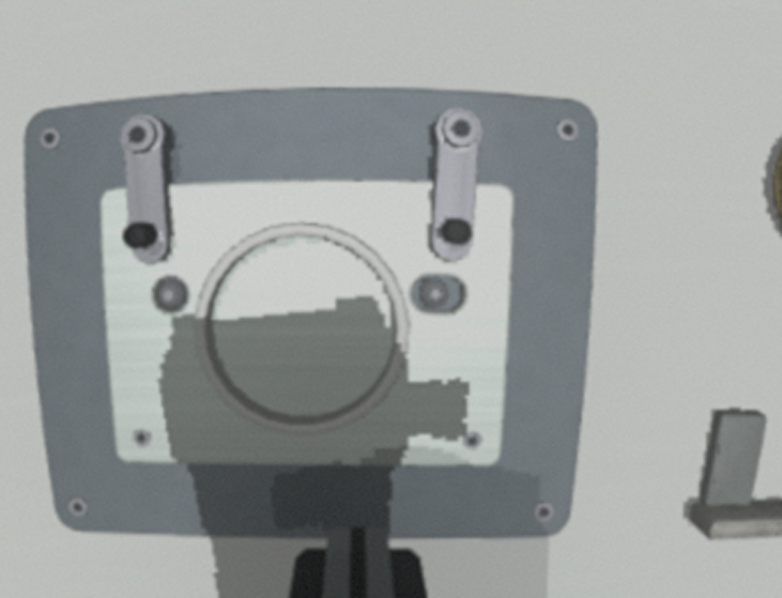

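View pics/s28.png

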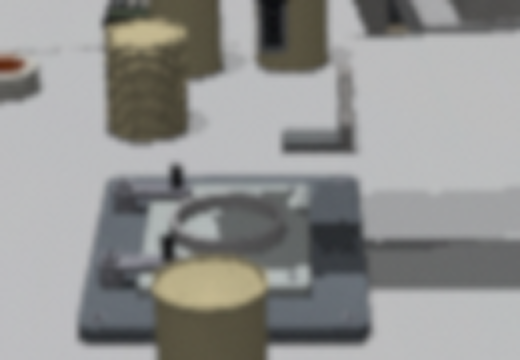

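```bash
python3 - <<'E'
from h import *
np.set_printoptions(precision=2,suppress=True)
f=np.load("w28.npz");d=dict(C=f['C'],K=f['K'],n='wrist')
q=lambda *p:np.array(p)/2.3+[100,0]
b=onz(d,q((49,138),(568,129),(544,512),(78,507)),14)[:,:2];c=b.mean(0)
x=b[0]+b[1]-b[2]-b[3];a=np.arctan2(x[1],x[0]);print('base',c,a)
M=np.array([[np.cos(a),-np.sin(a)],[np.sin(a),np.cos(a)]]);L=lambda P:(P[:,:2]-c)@M
print('screws',L(b))
print('hole,slot',L(onz(d,q((170,294),(440,294)),24)))
print('corners',L(onz(d,q((103,184),(513,184),(498,466),(118,463)),24)))
pv=L(onz(d,q((141,134),(460,129)),33));kn=L(onz(d,q((138,236),(456,231)),51));print('piv',pv,'knob',kn)
print(np.arctan2(80-kn[0,0],kn[0,1]-62),np.arctan2(80-kn[1,0],-62-kn[1,1]))
w=snap("scene");print([np.round(loc(onz(w,[p],51)),1) for p in((222,188.5),(261,173.5))])
E
```

```text
base [546.51  50.58] -0.09215456542264587
screws [[  86.68  111.97]
 [  86.77 -111.97]
 [ -86.79 -111.77]
 [ -86.66  111.77]]
hole,slot [[ 14.96  54.06]
 [ 14.34 -56.98]]
corners [[ 62.75  82.2 ]
 [ 60.5  -85.91]
 [-59.84 -85.33]
 [-59.72  83.77]]
piv [[ 81.27  62.25]
 [ 80.76 -62.64]] knob [[ 40.13  58.27]
 [ 40.51 -59.06]]
1.664086855893118 1.6451102213507105
[array([[40.4, 56.1]]), array([[ 39.2, -62.1]])]
```

```bash
python3 - <<'E'
from workcell import robot
print(robot.get_state()['joint_vel'].round(3)); print(robot.hand_in())
E
```

```text
[ 0.001 -0.001 -0.002  0.004  0.001  0.003  0.   ]
the job is handed in; nothing more can be done
None
```

The plate is seated flat over both dowels and both keepers are closed across it. I handed the job in at about 22 s; hand-in gives no verdict.

**How it went:** I squared the plate by pushing its near edge with two open fingertips. Then I shifted it sideways about 12 mm and forward by pushing inside the ring. The slot dropped first, so I finished with a push on the left of the near edge to drop the hole. Both knobs were then pushed round their arcs to the stops.

**Last checks (wrist view):**

| Check | Measured |
|---|---|
| Hole offset from left dowel | about 1.4 mm (limit 3 mm) |
| Slot offset from right dowel | about 2 mm, within the slot's play |
| Plate corners at seated height | about ±60 × ±85 mm, so it reads as flat |
| Keepers | about 1.6 rad each (over 1.3 needed) |
| Force on the gripper | near zero, hand clear and at rest |

I did not measure the can, lids, gauge and spanner again at the end. They look unmoved in the pictures, and nothing was pushed near them.

**What disagreed:**
- **Fingertip height:** the real fingertips sat about 25 mm (shut) to 40 mm (open) behind the stated TCP. I worked from the measured tips instead.
- **Excess force:** on the first descent the open fingertips pressed on the base's top with about 46 N until I backed off. That was the fingertips, not the gripper body, and the wrist force stayed well under 120 N.
- **Keeper angle:** the wrist view put the keepers slightly past their 1.62 stop (1.66 and 1.65), which is measurement error.

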